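# Clear the leaf-clearing bench for the area scan

## Task

The leaves are cleared: first switch the heating off by pulling its lever all the way towards you. Then push every covered glass dish off the resting marks and wholly onto the light panel, gently (they are fragile: a light push or grip, under 12 N) and without lifting it, and slide every lidded pot, without lifting it, from its heating mark onto a resting mark of its own, centred. When every dish and pot is in place, switch the light panel on by pushing its lever all the way away from you, and leave everything else on the bench where it is.

Things in the scene. Friction and masses are not known exactly. Their poses are not given: they have to be found in the camera images.
- hob: White glass heating field, 360 (x) x 410 (y) mm, flush in the black bench (top at z = 0; things slide on and off freely). Origin: centre of its top. Two rows of three marks, 130 mm apart along y: heating marks (three concentric rings, local x = +85 mm, far from the robot), resting marks (one ring 116 mm across with a small cross, local x = -80 mm, near the robot).
- rest0 (a point): Centre of resting mark 0 (local y = -130 mm on the heating field; local y points to the robot's left), on the surface.
- rest1 (a point): Centre of resting mark 1 (local y = 0 mm on the heating field; local y points to the robot's left), on the surface.
- rest2 (a point): Centre of resting mark 2 (local y = 130 mm on the heating field; local y points to the robot's left), on the surface.
- panel: Light panel: bright white rectangle with a black edge, 360 (x) x 190 (y) mm, let in flush with the bench, left of the heating field. Origin: centre of its top; x along its long side.
- pot_tall: Knobbed lidded steel pot: one rigid piece with its lid (the lid does not come off), about 0.55 kg. Origin: centre of the underside, z up. 100 mm across (lid rim 104), body 44 mm high, slightly domed lid to 53 mm, on it a round black knob 28 mm across from z = 56 to 76 mm on the axis (a neck below it).
- pot_wide: Low wide lidded steel pot: one rigid piece with its lid (the lid does not come off), about 0.55 kg. Origin: centre of the underside, z up. 112 mm across (lid rim 116), body 32 mm high, lid to 41 mm, over it a black bar handle along its own x: 64 long, 16 wide, z = 54 to 68 mm, crossing the axis, on two posts.
- kettle: Kettle: one rigid piece with its lid (the lid does not come off), about 0.55 kg. Origin: centre of the underside, z up. 104 mm across (lid rim 108), body 36 mm, lid to 45 mm, over it an arched black handle whose grip bar lies along its own x: 70 long, 18 wide, z = 62 to 76 mm, crossing the axis; a short spout at its own +y reaches 66 mm from the axis, 10 to 36 mm up.
- dish0: Covered round glass dish with a green leaf on show, 84 mm across, 28 mm high, upright wall (the lowest 10 mm 3 mm narrower), lid fixed, about 0.18 kg; too wide for the gripper. Fragile. All dishes are alike. Origin: centre of the underside.
- dish1: Covered round glass dish with a green leaf on show, 84 mm across, 28 mm high, upright wall (the lowest 10 mm 3 mm narrower), lid fixed, about 0.18 kg; too wide for the gripper. Fragile. All dishes are alike. Origin: centre of the underside.
- dish2: Covered round glass dish with a green leaf on show, 84 mm across, 28 mm high, upright wall (the lowest 10 mm 3 mm narrower), lid fixed, about 0.18 kg; too wide for the gripper. Fragile. All dishes are alike. Origin: centre of the underside.
- heatsw (a joint): Lever of the heating switch (right of the heating field), rad. 0 = off: leaning fully towards the robot (its base's -x); 1.0 = on: leaning fully away (+x). Swings 1.0 rad, stays where it is left (light friction).
- heatsw_tip (a point): Tip of the heating switch's lever.
- heatsw_base: Housing block of the heating switch, fixed. Origin: centre of the underside. 70 (x) x 50 (y) x 25 mm high. The lever pivots over its middle about its y axis, 22 mm up: a 10 mm rod with a black ball 26 mm across centred 70 mm from the pivot (the tip point); it leans 0.5 rad from upright at either end (ball's centre then 83 mm up, 34 mm from the middle).
- lightsw (a joint): Lever of the light panel's switch (left of the light panel), rad. 0 = off: leaning fully towards the robot (its base's -x); 1.0 = on: leaning fully away (+x). Swings 1.0 rad, stays where it is left (light friction).
- lightsw_tip (a point): Tip of the light switch's lever.
- lightsw_base: Housing block of the light panel's switch, fixed; the same as the heating switch's.
- slidebox: Low wooden slide box, 70 x 30 x 22 mm, between the heating field and the light panel at their far end. Not part of the job: leave where it is. Origin: centre of the underside.
- reagent: Amber bottle, 60 mm across, 110 mm high, beyond the heating field. Not part of the job: leave where it is. Origin: centre of the underside.
- beaker: Glass beaker, 70 mm across, 90 mm high, beyond the heating field. Not part of the job: leave where it is. Origin: centre of the underside.
- jar: Glass jar, 64 mm across, 80 mm high, beyond the heating field. Not part of the job: leave where it is. Origin: centre of the underside.
- notebook: Blue notebook, 150 x 210 x 14 mm, near the robot on its right. Not part of the job: leave where it is. Origin: centre of the underside.
- spatula: Spatula, 200 mm long, lying beyond the light panel. Not part of the job: leave where it is. Origin: centre of the underside.
- calc: Grey pocket calculator, 150 x 80 x 16 mm, near the robot on its left. Not part of the job: leave where it is. Origin: centre of the underside.
Mind the look-alikes: they are no part of the job. Leave any yellow look-alike of the heatsw_base alone. Leave any yellow look-alike of the pot_tall alone.

How it is judged:
By the outcome, as a careful person would: the job done as asked, in the order asked, and still so for the second after the job is handed in, with the robot touching nothing.
Of pot_tall, pot_wide, kettle only 2 to 3 are there at a start; the rules pass over those that are not, and their reading is None.
Of dish0, dish1, dish2 only 2 to 3 are there at a start; the rules pass over those that are not, and their reading is None.
At some moment in a run one of pot_tall, pot_wide, kettle may be knocked a few centimetres aside while the robot is not near it.
Once in a run the grip may slacken for a moment while it holds something.
It also fails if it takes over 210 s, if anything falls off the work surface, if the arm or the gripper's body presses on something with over 40 N, if the wrist force passes 120 N, or if a joint passes its speed limit or range.

## Robot

A 7-joint arm with a two-finger parallel gripper is mounted at the origin on the work surface. World frame = base frame: x ahead of the robot, y to its left, z up, the work surface at z = 0. Lengths are in m, angles in rad, forces in N, time in s.
With the tool pointing down it reaches from about 0.425 to 0.875 m from the base axis. Payload 4.7 kg.
Tool frame: the origin (TCP) lies on the centre line of the jaws, within the pads' length; the fingertips stand 8 mm ahead of it and the grasp point (between the pads) lies 11 mm behind it; z points along the fingers, y is the direction in which the jaws open and shut (so a half turn about z gives the same grasp; the last joint's range is limited). The gripper opens to 87 mm and grips with 3 to 60 N. Pads are 19 mm wide; open, the fingers measure 117 mm over their backs; the gripper's body (75 mm by 190 mm) begins 51 mm behind the grasp point.
Start: joints at [1.145, 0.321, -0.07, 1.45, 0.023, 1.371, -0.057], TCP at [0.277, -0.588, 0.231] pointing down, gripper open.
Joint ranges: [-2.86, 2.86], [-0.3, 2.09], [-1.38, 1.24], [0.06, 2.45], [-1.56, 4.7], [0.09, 2.05], [-2.69, 2.69]. Speed limits (rad/s): [2.57, 2.57, 3.14, 3.14, 3.14, 3.14, 3.14].

## Interface

Orientations are given as a rotation vector (axis times angle).
In Python, from bench import status, optics, order gives the robot as it stands.
- The arm moves only by the tool step_arm, never from a script. Its argument "rows" is a list of rows, each a list of 3 entries, a list of its own where there are three numbers: the turn, a rotation vector about the tool's x, y, z in degrees, then the shift along the tool's x, y, z in mm, then the finger opening in mm, from 0 to 87. A call has 1 to 12 rows; each row shifts and turns the pose as measured when the row begins, along the tool's axes as they then stand; what a row does not reach is not made up. A row lasts 1/12 s, in which the tool goes at most 41.7 mm and 7.16 degrees, less where a joint would pass 70% of its speed; a pose out of reach is approached as far as the arm can. A call is refused whole if a number of a shift passes 41.7 or a number of a turn 7.16, either way. A call with a gripper value outside its range is refused whole. The fingers move at their own pace and stop on an object; "grip_force" is the grip in N (left out, the last holds). Time passes only in rows, so rows that do not move let the fingers close. It gives the time, the measured TCP pose, the force and the opening at its end, in the units of the state.
- status.get_state(): the state, without advancing time (a new reading comes with each control period).
- optics.get_image(name): name is "scene" or "side" or "wrist"; returns a dict with "frame" (384x512x3 uint8, red, green, blue), "range_z" (384x512 float32, m along the optical axis (not along the pixel's ray), 0 where there is no reading), "K" (3x3 intrinsics, pixels), "R" (3x3) and "t" (3): a world point X has camera coordinates R X + t. Camera axes: x right, y down, z forward; pixel columns grow to the right and rows downward; lengths in m; the calibration is good to about 2 mm. A picture is of the moment at which its call begins.
- order.close_job(): hands the job in, once; it reports no verdict.
The state is a dict: "time": time; "joint_positions": joint angles; "qd": joint speeds; "joint_torque": joint torques, N m; "position": TCP position; "tool_rot": TCP orientation; "ft_force": force on the tool from outside, world axes, zero at the start; "torque": the same for the moment, N m; "grip_width": opening from 0.0 (shut) to 1.0 (fully open).
Only numpy, scipy, OpenCV 4.12 (cv2) and the standard library are available. Lean on these libraries where they do the work, as an engineer would, in place of code of your own. Each camera call takes 0.05 s, during which the arm holds its last target.

## Working session

There is one attempt and no reset: what is moved stays moved. The work goes in short steps, Python scripts to look and compute and a tool call to move; the robot and the scene stay as the last step left them, time stands still between calls to the robot, and variables do not carry over. Pictures are saved under pics/ and viewed, and the job is handed in when it is done.

Besides the shell and the picture viewer there is one more tool, called after "Request:" by a JSON object that holds its "method" and its "body". step_arm: Moves the arm, as the interface text tells. Its arguments: {"type":"object","properties":{"rows":{"type":"array"},"grip_force":{"type":"number"}},"required":["rows"]}

```bash
mkdir -p pics; ls
cat > h.py <<'E'
import numpy as np, cv2
from bench import status, optics, order
def grab(n, save=None):
    d=optics.get_image(n)
    if save: cv2.imwrite(f'pics/{save}.png', cv2.cvtColor(d['frame'],cv2.COLOR_RGB2BGR))
    np.savez(f'{n}.npz',**d)
    return d
def ray(d,u,v,z=0.0):
    K,R,t=d['K'],d['R'],d['t']
    c=-R.T@t; r=R.T@np.linalg.inv(K)@np.array([u,v,1.0])
    return c+r*(z-c[2])/r[2]
def proj(d,X):
    p=d['K']@(d['R']@np.array(X)+d['t']); return p[:2]/p[2]
def cloud(d):
    K,R,t=d['K'],d['R'],d['t']; Z=d['range_z']
    v,u=np.indices(Z.shape)
    P=np.stack([(u-K[0,2])/K[0,0]*Z,(v-K[1,2])/K[1,1]*Z,Z],-1)
    W=(P-t)@R; W[Z<=0]=np.nan
    return W
E
python3 - <<'E'
from h import *
print(status.get_state())
for n in['scene','side','wrist']:
    d=grab(n,n+'0'); c=-d['R'].T@d['t']; print(n,c.round(3),d['R'][2].round(2))
E
```

```text
pics
{'time': 0.0, 'joint_positions': array([ 1.14512514,  0.32180803, -0.0700866 ,  1.45168202,  0.02264177,
        1.37077068, -0.05687211]), 'qd': array([ 0.00033653,  0.00010436, -0.00127764, -0.00155313, -0.00024414,
       -0.00037817, -0.00132571]), 'joint_torque': array([-1.85166323e-04, -4.91286385e+01, -4.03821990e-01, -3.12527955e+01,
       -6.38072868e-02,  4.36350110e-02,  1.73114868e-04]), 'position': array([ 0.27644295, -0.58769694,  0.22946771]), 'tool_rot': array([-3.06416940e+00, -6.84950260e-01,  8.53692295e-04]), 'ft_force': array([-0.67819611,  0.10967137, -0.62839156]), 'torque': array([-0.01691802, -0.07020468, -0.02835783]), 'grip_width': 0.9994822691629051}
scene [1.29  0.135 0.974] [-0.66 -0.13 -0.74]
side [0.319 0.877 1.145] [ 0.12 -0.65 -0.75]
wrist [ 0.339 -0.559  0.384] [-0.23 -0.11 -0.97]
```

View pics/scene0.png

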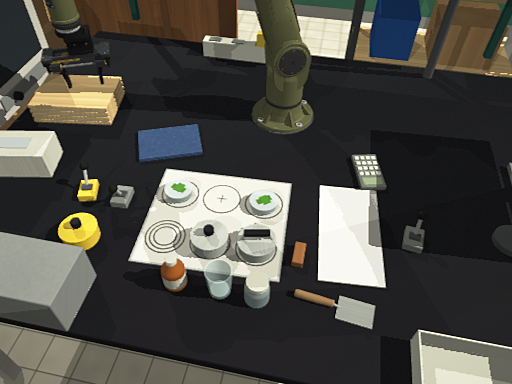

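View pics/side0.png

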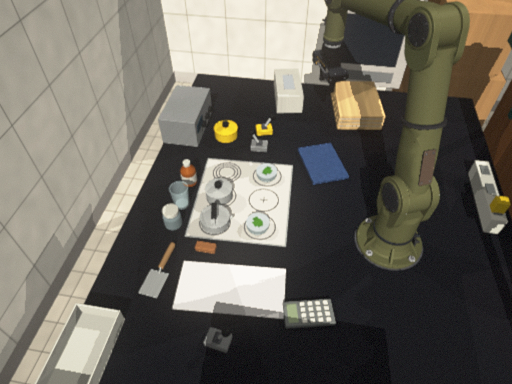

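View pics/wrist0.png

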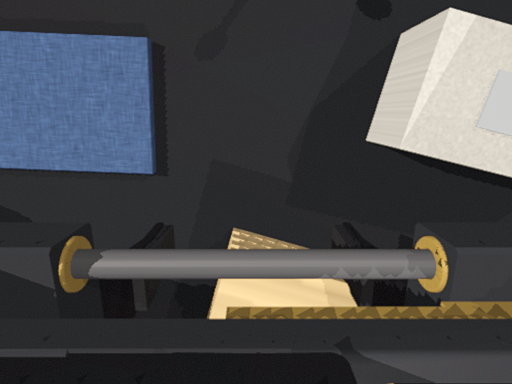

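The scene view shows dishes at (180,188) and (264,202), the knobbed pot at (209,238) and a bar-handled pot at (257,243). The grey switch is at (121,196), its yellow look-alike at (88,188), and the light switch at (414,235). I'll zoom in and measure.

Run:
```python
from h import *
d=dict(np.load('scene.npz')); f=cv2.cvtColor(d['frame'],cv2.COLOR_RGB2BGR)
cv2.imwrite('pics/crop0.png',cv2.resize(f[160:300,70:310],None,fx=3.3,fy=3.3,interpolation=cv2.INTER_CUBIC))
for n in['scene','side']:
    d=dict(np.load(n+'.npz')); f=d['frame']; W=cloud(d)
    hsv=cv2.cvtColor(f,cv2.COLOR_RGB2HSV)
    m=((hsv[...,2]>165)&(hsv[...,1]<40)).astype(np.uint8)
    if n=='side': m=((hsv[...,2]>130)&(hsv[...,1]<50)).astype(np.uint8)
    m=cv2.morphologyEx(m,cv2.MORPH_CLOSE,np.ones((5,5)))
    cs,_=cv2.findContours(m,cv2.RETR_EXTERNAL,cv2.CHAIN_APPROX_NONE)
    for c in cs:
        if cv2.contourArea(c)<2500: continue
        P=np.array([ray(d,*p[0])[:2] for p in c])
        r=cv2.minAreaRect((P*1000).astype(np.float32)); print(n,'white',cv2.boundingRect(c),r)
    Z=W[...,2]
    print('depth z at bench', np.nanmedian(Z[300:330,430:] if n=='scene' else Z[330:350,300:380]))
    g=((hsv[...,0]>40)&(hsv[...,0]<80)&(hsv[...,1]>120)).astype(np.uint8)
    k,l,s,ce=cv2.connectedComponentsWithStats(g)
    for i in range(1,k):
        if s[i,4]>20: print(n,'green',ce[i],s[i,4],ray(d,*ce[i],0.028).round(4),np.nanmedian(Z[l==i]))
```

```text
scene white (318, 185, 68, 102) ((503.71307373046875, 274.60589599609375), (345.1780090332031, 175.48074340820312), 4.5473551750183105)
scene white (129, 169, 162, 128) ((572.6134643554688, -109.90650939941406), (426.6224060058594, 408.97833251953125), 2.711697816848755)
depth z at bench 0.00026246996273244475
scene green [178.56097561 187.18292683] 82 [ 0.4668 -0.2461  0.028 ] 0.028937607628926214
scene green [263.77906977 199.5       ] 86 [0.4614 0.0166 0.028 ] 0.029412662066605887
side white (172, 261, 117, 57) ((498.09808349609375, 273.17901611328125), (358.6037292480469, 177.2231903076172), 4.778264045715332)
side white (185, 158, 108, 89) ((539.190185546875, -110.88719177246094), (359.8786926269531, 412.6323547363281), 2.7867629528045654)
side white (0, 0, 328, 384) ((1237.7799072265625, -572.1513671875), (2255.356201171875, 2497.392822265625), 9.257165908813477)
depth z at bench 0.00033711230290977184
side green [266.70588235 170.17647059] 34 [ 0.4669 -0.2467  0.028 ] 0.028942360837168418
side green [257.01886792 221.67924528] 53 [0.4615 0.017  0.028 ] 0.02981114441704541
```

View pics/crop0.png

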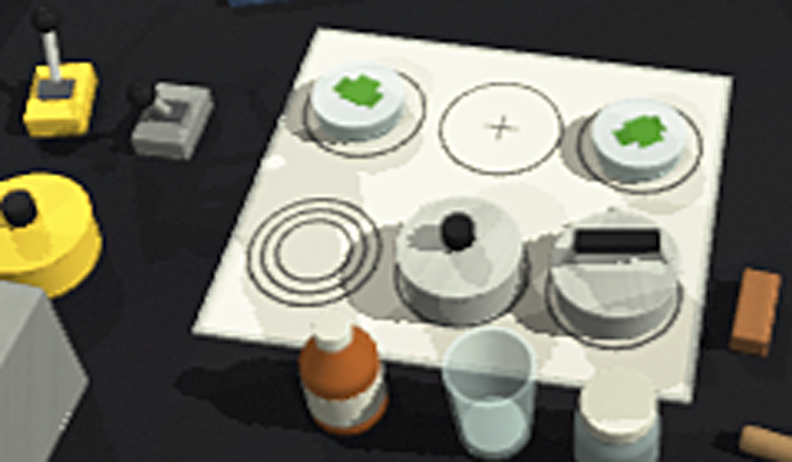

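```bash
python3 - <<'E'
from h import *
ang=np.radians(2.79); c=np.array([.539,-.111]); ex=np.array([np.cos(ang),np.sin(ang)]); ey=np.array([-ex[1],ex[0]])
L={}
for i,y in enumerate((-.13,0,.13)):
    for nm,x in(('rest',-.08),('heat',.085)): L[f'{nm}{i}']=c+ex*x+ey*y; print(nm,i,L[f'{nm}{i}'].round(4))
def circ(P):
    A=np.c_[2*P,np.ones(len(P))]; s=np.linalg.lstsq(A,(P**2).sum(1),rcond=None)[0]; return s[:2],np.sqrt(s[2]+s[0]**2+s[1]**2)
d0=dict(np.load('scene.npz'))
for n in['scene','side']:
    d=dict(np.load(n+'.npz')); W=cloud(d).reshape(-1,3)
    col=d['frame'].reshape(-1,3)
    for k in L:
        m=(np.linalg.norm(W[:,:2]-L[k],axis=1)<.075)&(W[:,2]>.012)
        P=W[m]
        if len(P)<30: continue
        print(n,k,len(P),'med',np.median(P,0).round(3),'zmax',np.sort(P[:,2])[-5:].round(3), 'xmin/max',P[:,0].min().round(3),P[:,0].max().round(3),P[:,1].min().round(3),P[:,1].max().round(3))
        dark=m&(col.max(1)<60)&(W[:,2]>.045); Q=W[dark]
        if len(Q)>5: print('   dark',len(Q),Q.mean(0).round(4),'z',np.percentile(Q[:,2],[5,50,95]).round(3),'rect',cv2.minAreaRect((Q[:,:2]*1000).astype(np.float32)))
    # switches
    for nm,(x,y) in {'heat':(None,None)}.items(): pass
    for u0,v0,u1,v1,nm in ([(105,175,135,212,'heatsw'),(398,212,432,255,'lightsw'),(75,160,102,203,'yellow')] if n=='scene' else [(250,137,270,154,'heatsw'),(203,325,235,354,'lightsw')]):
        Wi=cloud(d)[v0:v1,u0:u1].reshape(-1,3); P=Wi[Wi[:,2]>.015]
        b=P[(P[:,2]<.028)]; t=P[P[:,2]>.055]; h=P[(P[:,2]>.045)]
        print(n,nm,len(P),'base rect',cv2.minAreaRect((b[:,:2]*1000).astype(np.float32)),len(b),'top',t.mean(0).round(3) if len(t) else None,len(t), 'zmax',P[:,2].max())
E
python3 - <<'E'
import sys; sys.path.insert(0,'.')
from h import *
f=cv2.cvtColor(dict(np.load('scene.npz'))['frame'],cv2.COLOR_RGB2BGR)
g=cv2.cvtColor(dict(np.load('side.npz'))['frame'],cv2.COLOR_RGB2BGR)
a=[cv2.resize(x,(380,290),interpolation=cv2.INTER_CUBIC) for x in (f[165:215,70:140],f[205:260,390:440],g[120:160,240:285],g[185:245,185:245])]
cv2.imwrite('pics/sw.png',np.vstack([np.hstack(a[:2]),np.hstack(a[2:])]))
E
```

```text
rest 0 [ 0.4654 -0.2447]
heat 0 [ 0.6302 -0.2367]
rest 1 [ 0.4591 -0.1149]
heat 1 [ 0.6239 -0.1069]
rest 2 [0.4528 0.015 ]
heat 2 [0.6176 0.023 ]
scene rest0 538 med [ 0.477 -0.245  0.029] zmax [0.034 0.034 0.034 0.034 0.035] xmin/max 0.426 0.513 -0.288 -0.206
scene heat1 1166 med [ 0.646 -0.1    0.05 ] zmax [0.078 0.078 0.079 0.079 0.079] xmin/max 0.581 0.685 -0.157 -0.054
   dark 84 [ 0.6374 -0.1027  0.0719] z [0.06  0.075 0.078] rect ((634.8809204101562, -103.40409088134766), (22.663068771362305, 24.196842193603516), 22.370014190673828)
scene rest2 574 med [0.468 0.015 0.028] zmax [0.033 0.033 0.033 0.034 0.036] xmin/max 0.418 0.505 -0.028 0.056
scene heat2 1193 med [0.63  0.025 0.043] zmax [0.079 0.079 0.08  0.08  0.081] xmin/max 0.555 0.672 -0.03 0.076
   dark 176 [0.6212 0.0249 0.0733] z [0.065 0.075 0.078] rect ((619.248046875, 24.427642822265625), (16.789865493774414, 66.45428466796875), 12.709419250488281)
scene heatsw 386 base rect ((526.45849609375, -408.4991455078125), (73.09999084472656, 50.683265686035156), 2.558255910873413) 250 top [ 0.562 -0.404  0.088] 71 zmax 0.097
[... 826 characters left out ...]
3 0.034 0.034 0.037] xmin/max 0.418 0.502 -0.029 0.057
side heat2 684 med [0.609 0.038 0.043] zmax [0.079 0.08  0.08  0.08  0.081] xmin/max 0.553 0.669 -0.029 0.078
   dark 47 [0.6149 0.0279 0.0758] z [0.073 0.076 0.079] rect ((614.4110107421875, 27.68779182434082), (10.901091575622559, 62.193397521972656), 13.857582092285156)
side heatsw 156 base rect ((524.2069091796875, -406.92510986328125), (69.14849853515625, 58.06695556640625), 0.5869349837303162) 106 top [ 0.542 -0.404  0.059] 3 zmax 0.06138566384733751
side lightsw 472 base rect ((502.93206787109375, 448.24005126953125), (51.39718246459961, 70.44343566894531), 81.69692993164062) 284 top [0.475 0.455 0.092] 82 zmax 0.10289398357247473
```

View pics/sw.png

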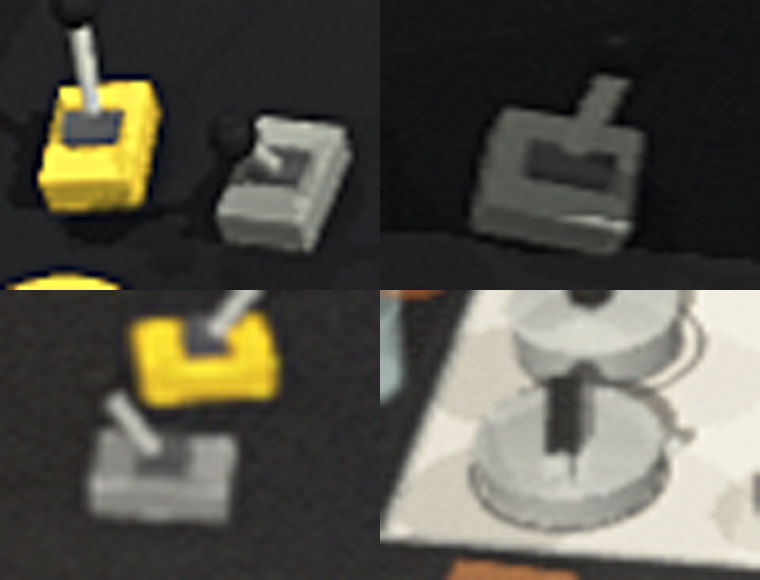

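Measured so far:
- **Kettle:** the bar top at z≈76 mm and the spout towards the robot show that the pot at heat2 is the kettle, at (0.616, 0.024).
- **pot_tall:** it stands on heat1 at (0.633, -0.104).
- **Dishes:** (0.470, -0.247) and (0.462, 0.015).
- **Heating switch:** the crop confirms the grey one at (0.525, -0.408) is the real one. Its lever leans away (on), with the tip at about (0.56, -0.407).

Next I turn the tool to yaw 0.

Request:
{"method": "step_arm", "body": {"rows": [[[0,0,6.3],[0,0,0],14],[[0,0,6.3],[0,0,0],14],[[0,0,6.3],[0,0,0],14],[[0,0,6.3],[0,0,0],14],[[0,0,0],[0,0,0],14]], "grip_force": 15}}

```text
time: 0.57
position: [0.2759, -0.5867, 0.2271]
tool_rot: [-3.136, 0.032, 0.004]
ft_force: [0.6, 0.0, 0.1]
grip_width: 0.709
```

```bash
cat >> h.py <<'E'
from scipy.spatial.transform import Rotation as Ro
def rep(*target):
    s=status.get_state(); R=Ro.from_rotvec(s['tool_rot']).as_matrix(); p=s['position']
    print('t',round(s['time'],2),'p',p.round(4),'yaw',np.degrees(np.arctan2(R[1,0],R[0,0])).round(2),'zaxis',R[:,2].round(3),'F',s['ft_force'].round(1),'w',round(s['grip_width']*87,1),'q',s['joint_positions'].round(2))
    if target: print('tool shift mm',(R.T@(np.array(target)-p)*1000).round(1))
E
python3 - <<'E'
from h import *
rep(.62,-.408,.2)
d=dict(np.load('scene.npz')); W=cloud(d)
for nm,(u0,v0,u1,v1) in dict(calc=(345,150,390,192),slide=(288,238,310,270)).items():
    P=W[v0:v1,u0:u1].reshape(-1,3);P=P[(P[:,2]>.011)&(P[:,2]<.03)];print(nm,cv2.boxPoints(cv2.minAreaRect((P[:,:2]*1000).astype(np.float32))).round(0).tolist(),P[:,2].max())
E
```

```text
t 0.57 p [ 0.2759 -0.5867  0.2271] yaw -1.15 zaxis [-0.003  0.005 -1.   ] F [0.6 0.  0.1] w 61.7 q [ 1.1   0.32 -0.01  1.46  0.    1.37 -0.5 ]
tool shift mm [ 340.5 -185.5   27.2]
calc [[170.0, 342.0], [189.0, 262.0], [339.0, 297.0], [320.0, 377.0]] 0.024673837336892167
slide [[586.0, 126.0], [657.0, 125.0], [657.0, 155.0], [587.0, 156.0]] 0.027080977539819726
```

Request:
{"method": "step_arm", "body": {"rows": [[[0,0,0],[34,-18.5,0],14],[[0,0,0],[34,-18.5,0],14],[[0,0,0],[34,-18.5,0],14],[[0,0,0],[34,-18.5,0],14],[[0,0,0],[34,-18.5,0],14],[[0,0,0],[34,-18.5,0],14],[[0,0,0],[34,-18.5,0],14],[[0,0,0],[34,-18.5,0],14],[[0,0,0],[34,-18.5,0],14],[[0,0,0],[34,-18.5,0],14],[[0,0,0],[0,0,0],14]]}}

```text
time: 1.48
position: [0.6251, -0.4011, 0.2198]
tool_rot: [-3.132, -0.003, 0.014]
ft_force: [-0.1, 3.1, 0.0]
grip_width: 0.164
```

Run:
```python
from h import *
rep(.62,-.408,.072)
```

```text
t 1.48 p [ 0.6251 -0.4011  0.2198] yaw 0.12 zaxis [-0.009  0.01  -1.   ] F [-0.1  3.1  0. ] w 14.2 q [ 0.64  0.54 -0.16  1.17  0.08  1.45 -1.08]
tool shift mm [ -3.7   8.3 147.8]
```

Request:
{"method": "step_arm", "body": {"rows": [[[0,0,0],[-1,2,30],14],[[0,0,0],[-1,2,30],14],[[0,0,0],[-1,2,30],14],[[0,0,0],[-1,2,30],14],[[0,0,0],[0,0,25],14],[[0,0,0],[0,0,0],14]]}}

```text
time: 1.98
position: [0.6261, -0.402, 0.0694]
tool_rot: [-3.13, -0.052, 0.007]
ft_force: [-1.9, 0.6, -1.5]
grip_width: 0.163
```

Run:
```python
from h import *
rep(.506,-.409,.072); d=grab('scene','s1'); f=cv2.cvtColor(d['frame'],cv2.COLOR_RGB2BGR)
cv2.imwrite('pics/c1.png',cv2.resize(f[140:260,60:220],None,fx=4,fy=4,interpolation=cv2.INTER_CUBIC))
```

```text
t 1.98 p [ 0.6261 -0.402   0.0694] yaw 1.9 zaxis [-0.004  0.011 -1.   ] F [-1.9  0.6 -1.5] w 14.1 q [ 0.65  0.63 -0.16  1.34  0.09  1.19 -1.06]
tool shift mm [-120.2    3.    -2.1]
```

View pics/c1.png

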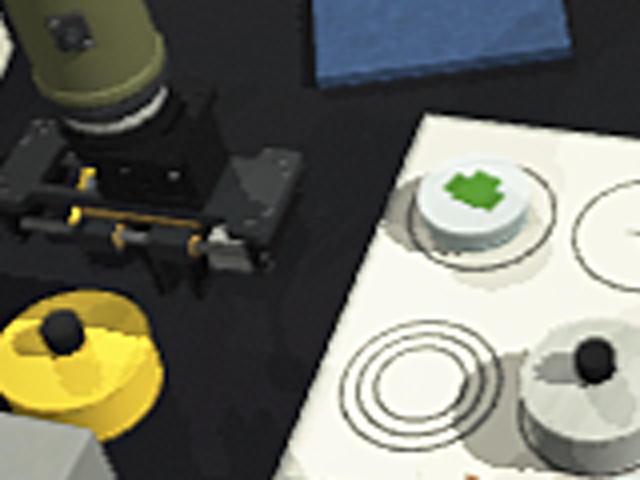

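Request:
{"method": "step_arm", "body": {"rows": [[[0,0,-1],[0,5,-1],14],[[0,0,0],[0,3,-1],14],[[0,0,0],[0,0,0],14]]}}

```text
time: 2.28
position: [0.6292, -0.4131, 0.079]
tool_rot: [-3.134, -0.086, -0.004]
ft_force: [-0.1, 0.2, -0.5]
grip_width: 0.16
```

Request:
{"method": "step_arm", "body": {"rows": [[[0,0,0],[0,0,0],14],[[0,0,0],[0,0,0],14]]}}

```text
time: 2.45
position: [0.6308, -0.4151, 0.0833]
tool_rot: [-3.138, -0.085, -0.012]
ft_force: [0.2, -0.2, 0.8]
grip_width: 0.161
```

Run:
```python
from h import *
rep(.506,-.409,.074)
```

```text
t 2.45 p [ 0.6308 -0.4151  0.0833] yaw 3.12 zaxis [ 0.008  0.003 -1.   ] F [ 0.2 -0.2  0.8] w 14.0 q [ 0.66  0.63 -0.16  1.31  0.1   1.2  -1.02]
tool shift mm [-124.4  -12.9    8.3]
```

Request:
{"method": "step_arm", "body": {"rows": [[[0,0,3],[-5,-4,8],14],[[0,0,0],[0,0,0],14],[[0,0,0],[0,0,0],14]]}}

```text
time: 2.7
position: [0.6278, -0.4128, 0.0799]
tool_rot: [3.141, 0.003, 0.022]
ft_force: [-0.9, 1.0, 0.5]
grip_width: 0.162
```

Run:
```python
from h import *
rep(.506,-.409,.074)
```

```text
t 2.7 p [ 0.6278 -0.4128  0.0799] yaw 0.1 zaxis [ 0.014 -0.001 -1.   ] F [-0.9  1.   0.5] w 14.1 q [ 0.65  0.62 -0.15  1.33  0.09  1.18 -1.08]
tool shift mm [-121.9   -4.     4.2]
```

Request:
{"method": "step_arm", "body": {"rows": [[[0,0,0],[-12,-4,5],14],[[0,0,0],[-13,0,2],14],[[0,0,0],[-13,0,0],14],[[0,0,0],[-13,0,0],14],[[0,0,0],[-13,0,0],14]]}}

```text
time: 3.12
position: [0.5697, -0.4082, 0.0765]
tool_rot: [3.137, 0.022, 0.04]
ft_force: [3.7, -1.3, 3.2]
grip_width: 0.16
```

Run:
```python
from h import *
rep(.506,-.409,.074)
```

```text
t 3.12 p [ 0.5697 -0.4082  0.0765] yaw 0.8 zaxis [ 0.026 -0.004 -1.   ] F [ 3.7 -1.3  3.2] w 13.9 q [ 0.71  0.52 -0.16  1.5   0.08  1.11 -1.02]
tool shift mm [-63.7  -0.1   0.9]
```

Contact made (3.7 N). I'll keep pulling, with a small tilt correction.

Request:
{"method": "step_arm", "body": {"rows": [[[0,-0.7,0],[-14,0,0],14],[[0,-0.7,0],[-14,0,0],14],[[0,0,0],[-14,0,0],14],[[0,0,0],[-12,0,0],14],[[0,0,0],[-8,0,0],14]]}}

```text
time: 3.53
position: [0.5113, -0.4111, 0.0811]
tool_rot: [3.129, 0.03, 0.023]
ft_force: [22.1, -2.6, -12.0]
grip_width: 0.165
```

Run:
```python
from h import *
rep(.506,-.409,.074)
```

```text
t 3.53 p [ 0.5113 -0.4111  0.0811] yaw 1.12 zaxis [ 0.015 -0.012 -1.   ] F [ 22.1  -2.6 -12. ] w 14.4 q [ 0.76  0.43 -0.15  1.62  0.07  1.08 -0.97]
tool shift mm [-5.4 -2.3  7. ]
```

Request:
{"method": "step_arm", "body": {"rows": [[[0,0,0],[-3,0,0],14],[[0,0,0],[0,0,0],14],[[0,0,0],[15,0,0],14],[[0,0,0],[15,0,0],14],[[0,0,0],[5,0,-35],14],[[0,0,0],[0,0,-35],14],[[0,0,0],[0,0,-35],14],[[0,0,0],[0,0,-20],14]]}}

```text
time: 4.2
position: [0.538, -0.4049, 0.2019]
tool_rot: [3.139, 0.039, 0.003]
ft_force: [1.1, -1.0, 1.3]
grip_width: 0.16
```

Run:
```python
from h import *
rep(.46,-.35,.2); d=grab('scene','s2'); f=cv2.cvtColor(d['frame'],cv2.COLOR_RGB2BGR)
e=grab('side','sd2'); g=cv2.cvtColor(e['frame'],cv2.COLOR_RGB2BGR)
cv2.imwrite('pics/c2.png',np.hstack([cv2.resize(f[140:260,60:180],(400,400),interpolation=cv2.INTER_CUBIC),cv2.resize(g[100:180,220:300],(400,400),interpolation=cv2.INTER_CUBIC)]))
```

```text
t 4.2 p [ 0.538  -0.4049  0.2019] yaw 1.43 zaxis [ 0.002 -0.002 -1.   ] F [ 1.1 -1.   1.3] w 13.9 q [ 0.73  0.39 -0.16  1.43  0.06  1.33 -0.98]
tool shift mm [-76.6 -56.9   1.6]
```

View pics/c2.png

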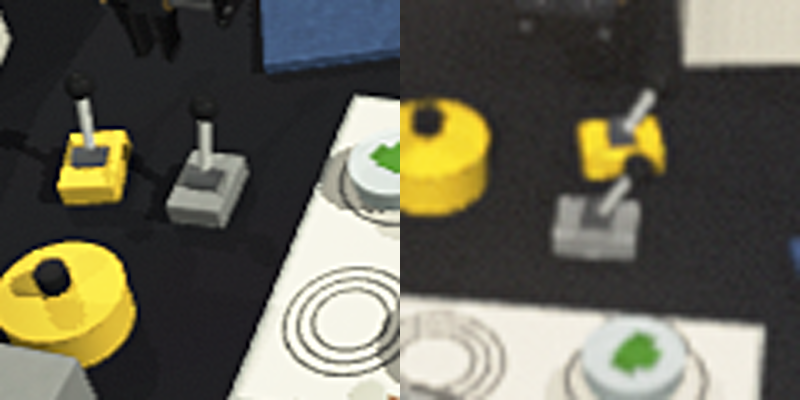

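Run:
```python
from h import *
for n,(u0,v0,u1,v1) in dict(scene=(112,165,130,176),side=(262,128,276,137)).items():
    d=dict(np.load(n+'.npz')); W=cloud(d)[v0:v1,u0:u1].reshape(-1,3);P=W[W[:,2]>.06]; print(n,P.mean(0).round(3),len(P),P.max(0).round(3),P.min(0).round(3))
    P=cloud(d); c=d['frame'].max(2)
```

```text
scene [ 0.497 -0.408  0.09 ] 61 [ 0.505 -0.398  0.098] [ 0.484 -0.422  0.075]
side [ 0.492 -0.406  0.087] 33 [ 0.505 -0.398  0.099] [ 0.479 -0.42   0.064]
```

Lever off: the ball is at x=0.492, as expected. I'll now turn to yaw ~71° to push the dish at rest2 towards (0.55, 0.278).

Request:
{"method": "step_arm", "body": {"rows": [[[0,0,-7],[0,0,0],60],[[0,0,-7],[0,0,0],60],[[0,0,-7],[0,0,0],60],[[0,0,-7],[0,0,0],60],[[0,0,-7],[0,0,0],60],[[0,0,-7],[0,0,0],60],[[0,0,-7],[0,0,0],60],[[0,0,-7],[0,0,0],60],[[0,0,-7],[0,0,0],60],[[0,0,-7],[0,0,0],60],[[0,0,0],[0,0,0],60]]}}

```text
time: 5.22
position: [0.527, -0.4019, 0.1893]
tool_rot: [-2.504, -1.864, 0.021]
ft_force: [0.3, -1.0, 0.2]
grip_width: 0.687
```

Run:
```python
from h import *
rep(.441,-.047,.16)
```

```text
t 5.22 p [ 0.527  -0.4019  0.1893] yaw 73.32 zaxis [-0.023  0.008 -1.   ] F [ 0.3 -1.   0.2] w 59.7 q [ 0.87  0.41 -0.35  1.44  0.14  1.34  0.22]
tool shift mm [ 315.3 -183.5   34.2]
```

Request:
{"method": "step_arm", "body": {"rows": [[[0,0,0],[30,-18,2],60],[[0,0,0],[32,-18,2],60],[[0,0,0],[32,-18,2],60],[[0,0,0],[32,-18,2],60],[[0,0,0],[32,-18,2],60],[[0,0,0],[32,-18,2],60],[[0,0,0],[32,-18,2],60],[[0,0,0],[32,-18,2],60],[[0,0,0],[30,-18,2],60],[[0,0,0],[20,-10,2],60],[[0,0,0],[0,0,0],60],[[0,0,0],[0,0,0],60]]}}

```text
time: 6.22
position: [0.4386, -0.0472, 0.1608]
tool_rot: [-2.534, -1.793, 0.05]
ft_force: [-0.5, -0.8, 0.2]
grip_width: 0.692
```

```bash
cat >> h.py <<'E'
def level(yaw):
    s=status.get_state(); R=Ro.from_rotvec(s['tool_rot']).as_matrix(); y=np.radians(yaw)
    T=np.array([[np.cos(y),np.sin(y),0],[np.sin(y),-np.cos(y),0],[0,0,-1.]])
    print('turn deg',np.degrees(Ro.from_matrix(R.T@T).as_rotvec()).round(1))
E
python3 - <<'E'
from h import *
rep(.441,-.047,.018); level(71.4)
E
```

```text
t 6.22 p [ 0.4386 -0.0472  0.1608] yaw 70.57 zaxis [-0.048  0.012 -0.999] F [-0.5 -0.8  0.2] w 60.2 q [ 0.64 -0.02 -0.58  1.98 -0.02  1.23 -0.27]
tool shift mm [  1.7   9.2 142.5]
turn deg [-2.8  0.2 -0.8]
```

Request:
{"method": "step_arm", "body": {"rows": [[[-2.5,0,-0.8],[0,0,30],60],[[0,0,0],[0,2,30],60],[[0,0,0],[0,2,30],60],[[0,0,0],[0,1,25],60],[[0,0,0],[0,0,12],60],[[0,0,0],[0,0,4],60],[[0,0,0],[0,0,0],60]]}}

```text
time: 6.8
position: [0.4417, -0.0574, 0.0243]
tool_rot: [2.57, 1.803, -0.011]
ft_force: [-0.3, 0.1, 0.1]
grip_width: 0.687
```

Run:
```python
from h import *
rep(.441,-.047,.018); level(71.4)
```

```text
t 6.8 p [ 0.4417 -0.0574  0.0243] yaw 70.1 zaxis [-0.005 -0.006 -1.   ] F [-0.3  0.1  0.1] w 59.8 q [ 0.62  0.15 -0.58  2.14  0.11  0.89 -0.37]
tool shift mm [ 9.6 -4.2  6.3]
turn deg [-0.1  0.4 -1.3]
```

Request:
{"method": "step_arm", "body": {"rows": [[[0,0,-1.3],[8,0,4],60],[[0,0,0],[8,0,1],60],[[0,0,0],[8,0,0],60],[[0,0,0],[8,0,0],60],[[0,0,0],[8,0,0],60],[[0,0,0],[10,0,0],60],[[0,0,0],[10,0,0],60]]}}

```text
time: 7.38
position: [0.4654, 0.0009, 0.022]
tool_rot: [2.55, 1.822, -0.008]
ft_force: [-0.9, 0.1, 0.0]
grip_width: 0.686
```

Run:
```python
from h import *
rep(.5376,.241,.020); level(71.4); d=grab('side','sd3')
f=cv2.cvtColor(d['frame'],cv2.COLOR_RGB2BGR)
cv2.imwrite('pics/c3.png',cv2.resize(f[150:330,150:350],None,fx=3.3,fy=3.3,interpolation=cv2.INTER_CUBIC))
```

```text
t 7.38 p [0.4654 0.0009 0.022 ] yaw 71.1 zaxis [ 0.    -0.009 -1.   ] F [-0.9  0.1  0. ] w 59.7 q [ 0.52  0.2  -0.62  2.1   0.16  0.89 -0.53]
tool shift mm [ 2.506e+02 -9.500e+00 -1.000e-01]
turn deg [ 0.2  0.5 -0.3]
```

View pics/c3.png

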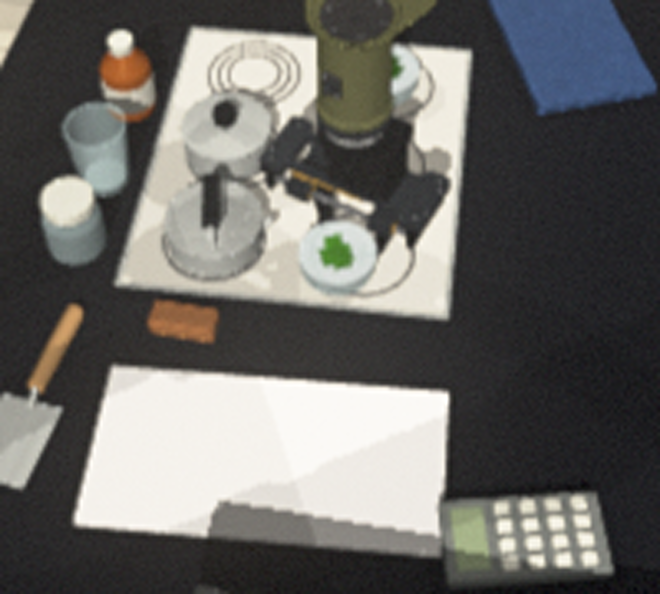

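Request:
{"method": "step_arm", "body": {"rows": [[[0,0,0],[11,-0.5,0.3],60],[[0,0,0],[11,-0.5,0.3],60],[[0,0,0],[11,-0.5,0.3],60],[[0,0,0],[11,-0.5,0.3],60],[[0,0,0],[11,-0.5,0.3],60],[[0,0,0],[11,-0.5,0.3],60],[[0,0,0],[11,-0.5,0.3],60],[[0,0,0],[11,-0.5,0.3],60],[[0,0,0],[11,-0.5,0.3],60],[[0,0,0],[11,-0.5,0.3],60]]}}

```text
time: 8.27
position: [0.5006, 0.1144, 0.0224]
tool_rot: [2.539, 1.823, -0.003]
ft_force: [0.3, -1.3, -0.3]
grip_width: 0.69
```

Run:
```python
from h import *
rep(.5376,.241,.020); level(71.4)
```

```text
t 8.27 p [0.5006 0.1144 0.0224] yaw 71.37 zaxis [ 0.008 -0.014 -1.   ] F [ 0.3 -1.3 -0.3] w 60.1 q [ 0.31  0.31 -0.66  1.99  0.26  0.92 -0.81]
tool shift mm [131.8  -5.4   0.9]
turn deg [ 0.7  0.6 -0. ]
```

Request:
{"method": "step_arm", "body": {"rows": [[[0,0,0],[11,-0.6,0.5],60],[[0,0,0],[11,-0.6,0.5],60],[[0,0,0],[11,-0.6,0.5],60],[[0,0,0],[11,-0.6,0.5],60],[[0,0,0],[11,-0.6,0.5],60],[[0,0,0],[11,-0.6,0.5],60],[[0,0,0],[11,-0.6,0.5],60],[[0,0,0],[11,-0.6,0.5],60],[[0,0,0],[11,-0.6,0.5],60],[[0,0,0],[9,-0.5,0.3],60],[[0,0,0],[6,-0.5,0.3],60]]}}

```text
time: 9.18
position: [0.5363, 0.2298, 0.0196]
tool_rot: [2.531, 1.815, -0.007]
ft_force: [-1.9, -3.5, 5.1]
grip_width: 0.688
```

Run:
```python
from h import *
rep(.5376,.241,.020); level(71.4)
```

```text
t 9.18 p [0.5363 0.2298 0.0196] yaw 71.28 zaxis [ 0.012 -0.024 -1.   ] F [-1.9 -3.5  5.1] w 59.9 q [ 0.08  0.46 -0.65  1.82  0.36  0.99 -1.06]
tool shift mm [11.  -2.3 -0.7]
turn deg [ 1.1  1.1 -0.1]
```

Request:
{"method": "step_arm", "body": {"rows": [[[0,0,0],[6,0,-0.5],60],[[0,0,0],[5,0,0],60],[[0,0,0],[1,0,0],60],[[0,0,0],[0,0,0],60]]}}

```text
time: 9.52
position: [0.5407, 0.2461, 0.0196]
tool_rot: [2.53, 1.819, -0.006]
ft_force: [-0.5, -2.8, 5.1]
grip_width: 0.689
```

Run:
```python
from h import *
rep(.5376,.241,.020); level(71.4); d=grab('scene','s4'); 
f=cv2.cvtColor(d['frame'],cv2.COLOR_RGB2BGR)
cv2.imwrite('pics/c4.png',cv2.resize(f[150:330,250:450],None,fx=3.3,fy=3.3,interpolation=cv2.INTER_CUBIC))
```

```text
t 9.52 p [0.5407 0.2461 0.0196] yaw 71.43 zaxis [ 0.012 -0.023 -1.   ] F [-0.5 -2.8  5.1] w 59.9 q [ 0.05  0.48 -0.65  1.79  0.37  1.   -1.08]
tool shift mm [-5.9 -1.3 -0.3]
turn deg [1.1 1.  0. ]
```

View pics/c4.png

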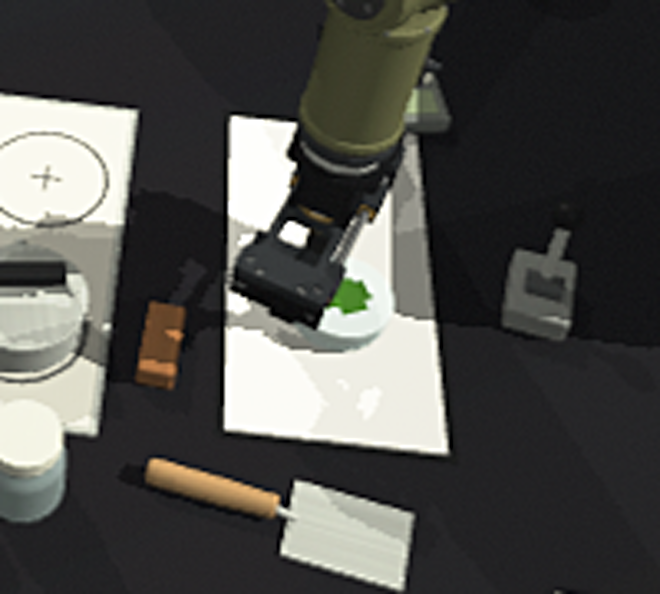

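Request:
{"method": "step_arm", "body": {"rows": [[[0,0,0],[-10,0,0],60],[[0,0,0],[-20,0,0],60],[[0,0,0],[-20,0,-10],60],[[0,0,0],[-10,0,-40],60],[[0,0,0],[0,0,-40],60],[[0,0,0],[0,0,-40],60],[[0,0,0],[0,0,-10],60]]}}

```text
time: 10.15
position: [0.5119, 0.1879, 0.1571]
tool_rot: [2.541, 1.827, -0.018]
ft_force: [1.6, -0.1, 0.3]
grip_width: 0.687
```

Run:
```python
from h import *
# dish0 from (.4695,-.2465) to (.437,.262)
a=np.array([.4695,-.2465]);b=np.array([.437,.262]);u=(b-a)/np.linalg.norm(b-a);print(np.degrees(np.arctan2(u[1],u[0])),a-u*.07,b-u*.039)
rep(*(a-u*.07),.16); level(90)
for n in('scene','side'):
    d=grab(n,n+'5');hsv=cv2.cvtColor(d['frame'],cv2.COLOR_RGB2HSV); W=cloud(d)
    g=((hsv[...,0]>40)&(hsv[...,0]<80)&(hsv[...,1]>120)).astype(np.uint8)
    k,l,s,ce=cv2.connectedComponentsWithStats(g)
    for i in range(1,k):
        if s[i,4]>20:
            c=ray(d,*ce[i],.028); P=W.reshape(-1,3); P=P[(np.linalg.norm(P[:,:2]-c[:2],axis=1)<.07)&(P[:,2]>.015)&(P[:,2]<.04)]
            lo,hi=np.percentile(P[:,:2],[.5,99.5],0); print(n,'leaf',c.round(4),'mid',((lo+hi)/2).round(4),(hi-lo).round(3),'zmed',np.median(P[:,2]).round(3))
```

```text
93.65699802549369 [ 0.47396483 -0.31635746] [0.43948755 0.22307941]
t 10.15 p [0.5119 0.1879 0.1571] yaw 71.44 zaxis [-0.002 -0.017 -1.   ] F [ 1.6 -0.1  0.3] w 59.8 q [ 0.24  0.22 -0.73  1.78  0.17  1.21 -0.86]
tool shift mm [-490.   124.5    5.7]
turn deg [  0.    1.  -18.6]
scene leaf [ 0.4668 -0.2461  0.028 ] mid [ 0.4704 -0.2475] [0.085 0.083] zmed 0.028
scene leaf [0.5532 0.2847 0.028 ] mid [0.5534 0.282 ] [0.084 0.082] zmed 0.029
side leaf [ 0.4672 -0.2457  0.028 ] mid [ 0.4689 -0.2487] [0.081 0.087] zmed 0.028
side leaf [0.5522 0.2853 0.028 ] mid [0.5507 0.2835] [0.082 0.083] zmed 0.029
```

View pics/scene5.png

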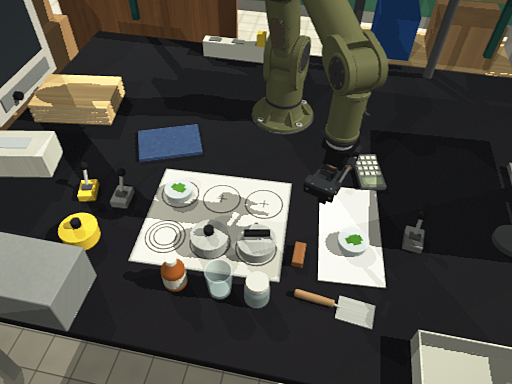

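The first dish is on the panel at (0.552, 0.283). Next I fly back for the dish at rest0.

Request:
{"method": "step_arm", "body": {"rows": [[[0,0,-7],[-20,0,0],60],[[0,0,-7],[-30,0,0],60],[[0,0,-6],[-38,0,0],60],[[0,0,0],[-40,2,0],60],[[0,0,0],[-40,2,0],60],[[0,0,0],[-40,2,0],60],[[0,0,0],[-40,0,0],60],[[0,0,0],[-40,0,0],60],[[0,0,0],[-40,0,0],60]]}}

```text
time: 11.0
position: [0.4999, -0.1345, 0.1425]
tool_rot: [-2.162, -2.267, 0.028]
ft_force: [1.2, 1.0, -0.2]
grip_width: 0.688
```

Run:
```python
from h import *
rep(.474,-.32,.16); level(93.5)
d=dict(np.load('scene.npz'));hsv=cv2.cvtColor(d['frame'],cv2.COLOR_RGB2HSV)
W=cloud(d);m=(hsv[...,0]>100)&(hsv[...,0]<125)&(hsv[...,1]>80);m[:110]=0;m[:, 230:]=0
P=W[m];print(P.max(0).round(3),P.min(0).round(3))
```

```text
t 11.0 p [ 0.4999 -0.1345  0.1425] yaw 92.73 zaxis [-0.019 -0.007 -1.   ] F [ 1.2  1.  -0.2] w 59.9 q [ 0.7   0.15 -0.53  1.86  0.09  1.17  0.18]
tool shift mm [-184.1  -35.   -15.7]
turn deg [-1.1  0.3 -0.8]
[nan nan nan] [nan nan nan]
```

Request:
{"method": "step_arm", "body": {"rows": [[[-1,0,-0.8],[-35,-8,-5],60],[[0,0,0],[-35,-7,-5],60],[[0,0,0],[-35,-7,0],60],[[0,0,0],[-35,-7,0],60],[[0,0,0],[-30,-6,0],60],[[0,0,0],[-14,-2,0],60],[[0,0,0],[0,0,0],60]]}}

```text
time: 11.58
position: [0.46, -0.3367, 0.1372]
tool_rot: [-2.159, -2.264, 0.014]
ft_force: [-0.6, 0.4, -1.0]
grip_width: 0.687
```

Run:
```python
from h import *
rep(.474,-.318,.02); level(93.5)
d=dict(np.load('scene.npz'));hsv=cv2.cvtColor(d['frame'],cv2.COLOR_RGB2HSV)
W=cloud(d);m=(hsv[...,0]>95)&(hsv[...,0]<130)&(hsv[...,1]>80)&(np.nan_to_num(W[...,2])>.005)&(np.nan_to_num(W[...,2])<.03);m[:110]=0;m[:, 230:]=0
P=W[m];print(np.nanmax(P,0).round(3),np.nanmin(P,0).round(3))
```

```text
t 11.58 p [ 0.46   -0.3367  0.1372] yaw 92.71 zaxis [-0.016  0.003 -1.   ] F [-0.6  0.4 -1. ] w 59.7 q [ 0.91  0.25 -0.38  1.75  0.11  1.18  0.55]
tool shift mm [ 17.7  16.7 117. ]
turn deg [-0.9 -0.2 -0.8]
[ 0.796 -0.143  0.028] [ 0.142 -0.789  0.005]
```

Request:
{"method": "step_arm", "body": {"rows": [[[-0.9,0,-0.8],[4,6,25],60],[[0,0,0],[4,4,28],60],[[0,0,0],[4,4,28],60],[[0,0,0],[0,2,22],60],[[0,0,0],[0,0,8],60],[[0,0,0],[0,0,2],60],[[0,0,0],[0,0,0],60]]}}

```text
time: 12.17
position: [0.4763, -0.3084, 0.0148]
tool_rot: [-2.134, -2.289, -0.015]
ft_force: [0.7, -0.6, 0.2]
grip_width: 0.692
```

Run:
```python
from h import *
rep(.474,-.318,.02); level(93.5)
```

```text
t 12.17 p [ 0.4763 -0.3084  0.0148] yaw 94.0 zaxis [-0.002  0.016 -1.   ] F [ 0.7 -0.6  0.2] w 60.2 q [ 0.86  0.39 -0.38  1.86  0.16  0.94  0.48]
tool shift mm [-9.3 -2.9 -5.4]
turn deg [-0.1 -0.9  0.5]
```

Request:
{"method": "step_arm", "body": {"rows": [[[0,-0.5,0.4],[7,-1,-6],60],[[0,0,0],[7,0,-2],60],[[0,0,0],[8,0,0],60],[[0,0,0],[8,0,0],60],[[0,0,0],[8,0,0],60],[[0,0,0],[10,0,0],60],[[0,0,0],[11,0,0],60]]}}

```text
time: 12.75
position: [0.4742, -0.2475, 0.0302]
tool_rot: [2.149, 2.283, 0.005]
ft_force: [0.1, -0.8, -0.9]
grip_width: 0.692
```

Run:
```python
from h import *
rep(.4395,.223,.02); level(93.5)
```

```text
t 12.75 p [ 0.4742 -0.2475  0.0302] yaw 93.46 zaxis [ 0.007 -0.002 -1.   ] F [ 0.1 -0.8 -0.9] w 60.2 q [ 0.8   0.3  -0.42  1.94  0.15  0.93  0.38]
tool shift mm [471.8  -6.3   9.2]
turn deg [ 0.4  0.1 -0. ]
```

Request:
{"method": "step_arm", "body": {"rows": [[[0,0,0],[5,0,6],60],[[0,0,0],[8,0,4],60],[[0,0,0],[10,0,1],60],[[0,0,0],[11,0,0.5],60],[[0,0,0],[11,0,0.5],60]]}}

```text
time: 13.17
position: [0.4759, -0.2081, 0.0221]
tool_rot: [2.139, 2.266, -0.0]
ft_force: [-0.2, -5.2, 4.4]
grip_width: 0.689
```

Run:
```python
from h import *
rep(.4395,.223,.02); level(93.5)
d=grab('scene','s6');f=cv2.cvtColor(d['frame'],cv2.COLOR_RGB2BGR)
cv2.imwrite('pics/c6.png',cv2.resize(f[140:300,110:310],None,fx=3.3,fy=3.3,interpolation=cv2.INTER_CUBIC))
```

```text
t 13.17 p [ 0.4759 -0.2081  0.0221] yaw 93.31 zaxis [ 0.018 -0.018 -1.   ] F [-0.2 -5.2  4.4] w 59.9 q [ 0.75  0.27 -0.44  2.    0.16  0.88  0.29]
tool shift mm [432.5 -11.3  -6.1]
turn deg [ 1.   1.1 -0.2]
```

View pics/c6.png

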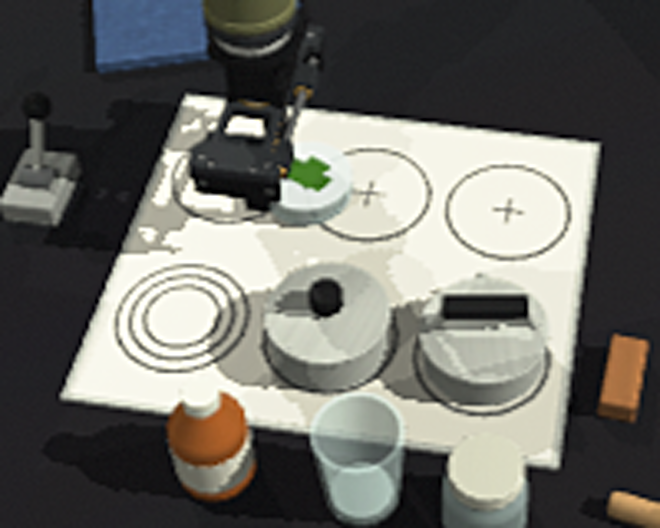

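Request:
{"method": "step_arm", "body": {"rows": [[[0.5,0.5,0],[8,-0.5,-0.5],60],[[0,0,0],[9,-0.5,-0.3],60],[[0,0,0],[9,-0.5,0],60],[[0,0,0],[9,-0.5,0],60],[[0,0,0],[9,-0.5,0],60]]}}

```text
time: 13.63
position: [0.4706, -0.1587, 0.0221]
tool_rot: [2.147, 2.278, 0.001]
ft_force: [0.5, -4.3, 2.7]
grip_width: 0.69
```

Run:
```python
from h import *
rep(.4395,.223,.02); level(93.5)
```

```text
t 13.63 p [ 0.4706 -0.1587  0.0221] yaw 93.39 zaxis [ 0.009 -0.008 -1.   ] F [ 0.5 -4.3  2.7] w 60.1 q [ 0.7   0.24 -0.47  2.04  0.14  0.89  0.21]
tool shift mm [382.9  -8.5  -1.1]
turn deg [ 0.5  0.5 -0.1]
```

Request:
{"method": "step_arm", "body": {"rows": [[[0,0,0],[10,-0.4,-0.3],60],[[0,0,0],[10,-0.4,-0.3],60],[[0,0,0],[10,-0.4,0],60],[[0,0,0],[10,-0.4,0],60],[[0,0,0],[10,-0.4,0],60],[[0,0,0],[10,-0.4,0],60],[[0,0,0],[10,-0.4,0],60],[[0,0,0],[10,-0.4,0],60],[[0,0,0],[10,-0.4,0],60],[[0,0,0],[10,-0.4,0],60]]}}

```text
time: 14.47
position: [0.4587, -0.0487, 0.022]
tool_rot: [2.146, 2.278, -0.002]
ft_force: [0.4, -4.4, 4.6]
grip_width: 0.691
```

Run:
```python
from h import *
rep(.4395,.223,.02); level(93.5)
```

```text
t 14.47 p [ 0.4587 -0.0487  0.022 ] yaw 93.42 zaxis [ 0.008 -0.009 -1.   ] F [ 0.4 -4.4  4.6] w 60.1 q [ 0.57  0.18 -0.55  2.11  0.13  0.87 -0.01]
tool shift mm [272.3  -2.9  -0.6]
turn deg [ 0.4  0.6 -0.1]
```

Request:
{"method": "step_arm", "body": {"rows": [[[0,0,0],[10,-0.1,-1],60],[[0,0,0],[10,-0.1,-0.5],60],[[0,0,0],[10,-0.1,0],60],[[0,0,0],[10,-0.1,0],60],[[0,0,0],[10,-0.1,0],60],[[0,0,0],[10,-0.1,0],60],[[0,0,0],[10,-0.1,0],60],[[0,0,0],[10,-0.1,0],60],[[0,0,0],[10,-0.1,0],60],[[0,0,0],[10,-0.1,0],60]]}}

```text
time: 15.3
position: [0.4476, 0.0611, 0.0219]
tool_rot: [2.146, 2.281, -0.011]
ft_force: [0.7, -4.1, 3.7]
grip_width: 0.69
```

Run:
```python
from h import *
rep(.4395,.223,.02); level(93.5)
```

```text
t 15.3 p [0.4476 0.0611 0.0219] yaw 93.5 zaxis [ 0.002 -0.012 -1.   ] F [ 0.7 -4.1  3.7] w 60.1 q [ 0.41  0.17 -0.64  2.13  0.15  0.88 -0.26]
tool shift mm [162.1   1.8  -0. ]
turn deg [ 0.1  0.7 -0. ]
```

Request:
{"method": "step_arm", "body": {"rows": [[[0,0,0],[10,0.2,-0.5],60],[[0,0,0],[10,0.2,-0.3],60],[[0,0,0],[10,0.2,0],60],[[0,0,0],[10,0.2,0],60],[[0,0,0],[10,0.2,0],60],[[0,0,0],[10,0.2,0],60],[[0,0,0],[10,0.2,0],60],[[0,0,0],[10,0.2,0],60],[[0,0,0],[10,0.2,0],60],[[0,0,0],[10,0.2,0],60]]}}

```text
time: 16.13
position: [0.4382, 0.1645, 0.0214]
tool_rot: [2.145, 2.278, -0.035]
ft_force: [0.4, -4.5, 6.3]
grip_width: 0.693
```

Run:
```python
from h import *
rep(.4395,.223,.02); level(93.5)
```

```text
t 16.13 p [0.4382 0.1645 0.0214] yaw 93.44 zaxis [-0.006 -0.025 -1.   ] F [ 0.4 -4.5  6.3] w 60.3 q [ 0.22  0.24 -0.71  2.08  0.22  0.91 -0.54]
tool shift mm [58.3  4.8 -0.1]
turn deg [-0.4  1.4 -0.1]
```

Request:
{"method": "step_arm", "body": {"rows": [[[0,0.5,0],[9,0.7,-2],60],[[0,0,0],[9,0.7,-1],60],[[0,0,0],[9,0.7,0],60],[[0,0,0],[9,0.7,0],60],[[0,0,0],[7,0.5,0],60],[[0,0,0],[4,0,0],60]]}}

```text
time: 16.63
position: [0.4333, 0.2188, 0.0217]
tool_rot: [2.15, 2.29, -0.033]
ft_force: [0.1, -3.5, 2.5]
grip_width: 0.688
```

Run:
```python
from h import *
rep(.4395,.223,.02); level(93.5)
```

```text
t 16.63 p [0.4333 0.2188 0.0217] yaw 93.62 zaxis [-0.014 -0.016 -1.   ] F [ 0.1 -3.5  2.5] w 59.9 q [ 0.14  0.28 -0.73  2.03  0.24  0.93 -0.66]
tool shift mm [3.9 6.5 1.5]
turn deg [-0.9  0.8  0.1]
```

Request:
{"method": "step_arm", "body": {"rows": [[[0,0,0],[2,0,0],60],[[0,0,0],[-10,0,0],60],[[0,0,0],[-20,0,0],60],[[0,0,0],[-20,0,-10],60],[[0,0,0],[-20,0,-40],60],[[0,0,0],[-15,0,-40],60],[[0,0,0],[-15,10,-40],60],[[0,0,0],[-15,10,-10],60],[[0,0,0],[0,0,0],60]]}}

```text
time: 17.38
position: [0.4599, 0.1051, 0.1621]
tool_rot: [-2.142, -2.288, 0.034]
ft_force: [-0.1, 0.1, -0.2]
grip_width: 0.691
```

```bash
cat > look.py <<'E'
from h import *
import sys
tag=sys.argv[1]
for n in('scene','side'):
    d=grab(n,n+tag);hsv=cv2.cvtColor(d['frame'],cv2.COLOR_RGB2HSV); W=cloud(d)
    g=((hsv[...,0]>40)&(hsv[...,0]<80)&(hsv[...,1]>120)).astype(np.uint8)
    k,l,s,ce=cv2.connectedComponentsWithStats(g)
    for i in range(1,k):
        if s[i,4]>20:
            c=ray(d,*ce[i],.028); P=W.reshape(-1,3); P=P[(np.linalg.norm(P[:,:2]-c[:2],axis=1)<.055)&(P[:,2]>.015)&(P[:,2]<.04)]
            lo,hi=np.percentile(P[:,:2],[.5,99.5],0); print(n,'leaf',c.round(4),'mid',((lo+hi)/2).round(4),(hi-lo).round(3),'zmed',np.median(P[:,2]).round(3))
    # pots: points z .03-.06 over hob
    Z=np.nan_to_num(W[...,2]); m=((Z>.034)&(Z<.06)&(W[...,0]>.36)&(W[...,0]<.72)&(W[...,1]>-.33)&(W[...,1]<.1)).astype(np.uint8)
    k,l,s,ce=cv2.connectedComponentsWithStats(m)
    for i in range(1,k):
        if s[i,4]>100:
            P=W[l==i]; lo,hi=np.percentile(P[:,:2],[.5,99.5],0); print(n,'pot',((lo+hi)/2).round(4),(hi-lo).round(3),'lo',lo.round(3),'hi',hi.round(3))
            q=W[(Z>.066)&(Z<.085)]; q=q[np.linalg.norm(q[:,:2]-(lo+hi)/2,axis=1)<.05]
            if len(q)>8: r=cv2.minAreaRect((q[:,:2]*1000).astype(np.float32)); print('     top',len(q),np.round(r[0],1),np.round(r[1],1),round(r[2],1))
rep()
E
python3 look.py 7
```

```text
scene leaf [0.428  0.2629 0.028 ] mid [0.431  0.2597] [0.083 0.081] zmed 0.029
scene leaf [0.5532 0.2847 0.028 ] mid [0.5533 0.282 ] [0.083 0.082] zmed 0.029
scene pot [ 0.6333 -0.1052] [0.101 0.099] lo [ 0.583 -0.155] hi [ 0.684 -0.056]
     top 83 [ 633.3 -105.1] [27.7 25.9] 49.8
scene pot [0.6159 0.0234] [0.108 0.103] lo [ 0.562 -0.028] hi [0.67  0.075]
     top 192 [618.   22.9] [19.9 69.2] 11.8
side leaf [0.5522 0.285  0.028 ] mid [0.5505 0.2822] [0.082 0.083] zmed 0.028
side leaf [0.4277 0.2621 0.028 ] mid [0.4291 0.2607] [0.081 0.083] zmed 0.028
side pot [ 0.6348 -0.1038] [0.093 0.101] lo [ 0.588 -0.154] hi [ 0.681 -0.053]
     top 40 [ 630.5 -102.7] [25.5 28.4] 76.2
side pot [0.6138 0.0264] [0.106 0.101] lo [ 0.561 -0.024] hi [0.667 0.077]
     top 92 [615.2  24.4] [17.7 72.5] 13.5
t 17.48 p [0.4572 0.1084 0.1599] yaw 93.99 zaxis [-0.025 -0.01  -1.   ] F [-0.3  0.7 -0.9] w 59.6 q [ 0.39  0.04 -0.69  1.93  0.03  1.2  -0.24]
```

View pics/scene7.png

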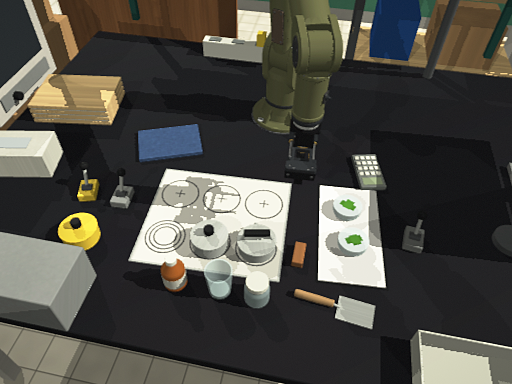

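Both dishes are well inside the panel. Before moving the kettle I'll check the rest-mark crosses against my hob estimate.

Run:
```python
from h import *
d=dict(np.load('scene.npz')); f=cv2.cvtColor(d['frame'],cv2.COLOR_RGB2BGR).copy()
e=dict(np.load('side.npz')); g=cv2.cvtColor(e['frame'],cv2.COLOR_RGB2BGR).copy()
out=[]
for dd,im,(u0,v0,u1,v1) in((d,f,(130,165,300,290)),(e,g,(180,150,300,250))):
    s=390/(u1-u0); big=cv2.resize(im[v0:v1,u0:u1],(390,int((v1-v0)*s)),interpolation=cv2.INTER_CUBIC)
    for c in((.4654,-.2447),(.4591,-.1149),(.4528,.015)):
        for a in np.arange(0,2*np.pi,.3):
            p=(proj(dd,(c[0]+.058*np.cos(a),c[1]+.058*np.sin(a),0))+.5-[u0,v0])*s; cv2.circle(big,(int(p[0]),int(p[1])),1,(0,0,255),-1)
        p=(proj(dd,(*c,0))+.5-[u0,v0])*s; cv2.circle(big,(int(p[0]),int(p[1])),2,(0,0,255),-1)
    out.append(big[:320] if len(big)>=320 else cv2.copyMakeBorder(big,0,320-len(big),0,0,0))
cv2.imwrite('pics/marks.png',np.hstack(out))
```

```text
(no output)
```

View pics/marks.png

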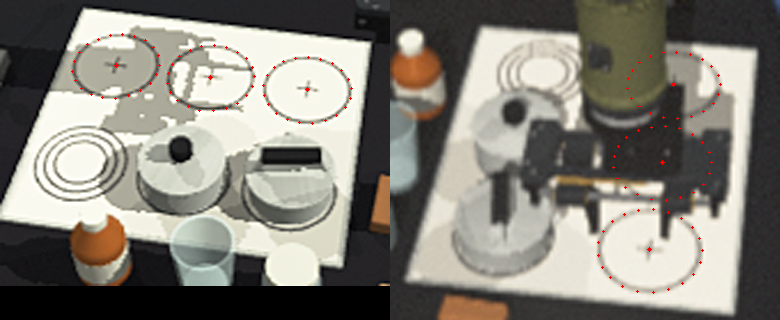

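Request:
{"method": "step_arm", "body": {"rows": [[[0,0,-4],[-15,25,0],50],[[0,0,-4],[-15,28,0],50],[[0,0,0],[-12,28,0],50],[[0,0,0],[-12,28,0],50],[[0,0,0],[-8,20,0],50],[[0,0,0],[-3,7,0],50],[[0,0,0],[0,0,0],50]]}}

```text
time: 18.07
position: [0.5949, 0.0758, 0.1425]
tool_rot: [-1.932, -2.437, 0.053]
ft_force: [-1.3, 0.2, -0.1]
grip_width: 0.575
```

Run:
```python
from h import *
rep(.616,.024,.12); level(102.5)
```

```text
t 18.07 p [0.5949 0.0758 0.1425] yaw 103.18 zaxis [-0.046 -0.007 -0.999] F [-1.3  0.2 -0.1] w 50.0 q [ 0.34  0.37 -0.64  1.63  0.23  1.26 -0.11]
tool shift mm [-55.4   9.8  21.8]
turn deg [-2.7 -0.2  0.7]
```

Request:
{"method": "step_arm", "body": {"rows": [[[-1.5,0,0.7],[-14,3,0],50],[[-1,0,0],[-18,3,0],50],[[0,0,0],[-18,3,0],50],[[0,0,0],[-6,2,0],50],[[0,0,0],[0,0,0],50],[[0,0,0],[0,0,0],50]]}}

```text
time: 18.57
position: [0.6069, 0.0335, 0.1352]
tool_rot: [-1.937, -2.448, 0.008]
ft_force: [0.2, -0.5, -1.0]
grip_width: 0.576
```

Run:
```python
from h import *
rep(.616,.024,.061); level(102.5)
```

```text
t 18.57 p [0.6069 0.0335 0.1352] yaw 103.3 zaxis [-0.019  0.009 -1.   ] F [ 0.2 -0.5 -1. ] w 50.1 q [ 0.41  0.37 -0.62  1.64  0.22  1.21 -0.02]
tool shift mm [-12.3   7.9  74. ]
turn deg [-0.9 -0.7  0.8]
```

Request:
{"method": "step_arm", "body": {"rows": [[[-0.9,-0.5,0.8],[-8,6,10],50],[[0,0,0],[-5,4,10],50],[[0,0,0],[0,0,10],50],[[0,0,0],[0,0,0],50]]}}

```text
time: 18.9
position: [0.617, 0.0294, 0.1039]
tool_rot: [-1.954, -2.452, -0.005]
ft_force: [-1.1, -0.6, -0.1]
grip_width: 0.579
```

Run:
```python
from h import *
rep(.616,.024,.061); level(102.5)
```

```text
t 18.9 p [0.617  0.0294 0.1039] yaw 102.9 zaxis [-0.003  0.006 -1.   ] F [-1.1 -0.6 -0.1] w 50.4 q [ 0.4   0.41 -0.61  1.66  0.24  1.15 -0.04]
tool shift mm [-5.3 -2.1 42.9]
turn deg [-0.1 -0.4  0.4]
```

Request:
{"method": "step_arm", "body": {"rows": [[[0,0,0],[-4,-2,16],50],[[0,0,0],[-2,0,14],50],[[0,0,0],[0,0,8],50],[[0,0,0],[0,0,2],50],[[0,0,0],[0,0,0],50]]}}

```text
time: 19.32
position: [0.6147, 0.0274, 0.0609]
tool_rot: [-1.946, -2.454, -0.005]
ft_force: [0.3, -0.0, -0.3]
grip_width: 0.574
```

Run:
```python
from h import *
rep(.616,.024,.061); level(102.5)
```

```text
t 19.32 p [0.6147 0.0274 0.0609] yaw 103.17 zaxis [-0.006  0.009 -1.   ] F [ 0.3 -0.  -0.3] w 49.9 q [ 0.39  0.45 -0.59  1.7   0.27  1.07 -0.05]
tool shift mm [-3.6  0.4 -0.1]
turn deg [-0.2 -0.6  0.7]
```

Request:
{"method": "step_arm", "body": {"rows": [[[0,0,0],[0,0,0],20],[[0,0,0],[0,0,0],8],[[0,0,0],[0,0,0],8],[[0,0,0],[0,0,0],8],[[0,0,0],[0,0,0],8],[[0,0,0],[0,0,0],8]], "grip_force": 20}}

```text
time: 19.82
position: [0.6162, 0.0285, 0.0635]
tool_rot: [-1.946, -2.456, -0.008]
ft_force: [-6.3, -1.3, 4.9]
grip_width: 0.204
```

```bash
python3 look.py 8
```

```text
scene leaf [0.428  0.2627 0.028 ] mid [0.431  0.2597] [0.085 0.081] zmed 0.028
scene leaf [0.5532 0.2847 0.028 ] mid [0.5532 0.2819] [0.084 0.082] zmed 0.028
scene pot [ 0.6325 -0.1049] [0.102 0.099] lo [ 0.582 -0.155] hi [ 0.683 -0.055]
     top 85 [ 633.1 -104.2] [27.1 27. ] 66.0
scene pot [0.629  0.0219] [0.083 0.102] lo [ 0.587 -0.029] hi [0.671 0.073]
     top 9 [625.1  -9.6] [17.8  2.7] 12.2
side leaf [0.5523 0.2852 0.028 ] mid [0.5504 0.2825] [0.082 0.084] zmed 0.029
side leaf [0.4271 0.2619 0.028 ] mid [0.4291 0.2608] [0.082 0.082] zmed 0.029
side pot [0.6142 0.0302] [0.106 0.092] lo [ 0.561 -0.016] hi [0.667 0.076]
     top 91 [619.3  26.7] [34.4 67.2] 26.5
t 19.92 p [0.6161 0.0285 0.0634] yaw 103.22 zaxis [-0.003  0.009 -1.   ] F [-1.  -0.5  1.7] w 17.3 q [ 0.39  0.45 -0.59  1.7   0.27  1.08 -0.05]
```

Request:
{"method": "step_arm", "body": {"rows": [[[0,0,0],[1,-6,0.5],8],[[0,0,0],[1.7,-9,0],8],[[0,0,0],[1.7,-10,0],8],[[0,0,0],[1.7,-10,0],8],[[0,0,0],[1.7,-10,0],8]]}}

```text
time: 20.33
position: [0.5726, 0.0265, 0.0642]
tool_rot: [-1.951, -2.462, -0.023]
ft_force: [3.6, 1.3, 1.5]
grip_width: 0.2
```

Run:
```python
from h import *
rep(.452,.0195,.0634); level(103.2)
```

```text
t 20.33 p [0.5726 0.0265 0.0642] yaw 103.22 zaxis [ 0.009  0.011 -1.   ] F [3.6 1.3 1.5] w 17.4 q [ 0.44  0.36 -0.62  1.82  0.23  1.03 -0.03]
tool shift mm [  20.8 -119.    -0.3]
turn deg [ 0.6 -0.5  0. ]
```

Request:
{"method": "step_arm", "body": {"rows": [[[0.4,0,0],[1.8,-10,0.6],8],[[0,0,0],[1.8,-10,0.3],8],[[0,0,0],[1.8,-10,0.2],8],[[0,0,0],[1.8,-10,0.2],8],[[0,0,0],[1.8,-10,0.2],8],[[0,0,0],[1.8,-10,0.2],8]]}}

```text
time: 20.83
position: [0.5085, 0.0225, 0.0643]
tool_rot: [1.949, 2.459, 0.02]
ft_force: [3.2, -0.3, 0.7]
grip_width: 0.205
```

Run:
```python
from h import *
rep(.452,.0195,.0634); level(103.2)
```

```text
t 20.83 p [0.5085 0.0225 0.0643] yaw 103.18 zaxis [ 0.011  0.008 -1.   ] F [ 3.2 -0.3  0.7] w 17.8 q [ 0.5   0.22 -0.65  1.97  0.15  0.98  0.01]
tool shift mm [ 10.  -55.7   0.2]
turn deg [ 0.7 -0.3 -0. ]
```

Request:
{"method": "step_arm", "body": {"rows": [[[0.3,0,0],[1.8,-10,0.7],8],[[0,0,0],[1.8,-10,0.4],8],[[0,0,0],[1.8,-10,0.3],8],[[0,0,0],[1.8,-9,0.3],8],[[0,0,0],[1,-6,0.2],8],[[0,0,0],[0.5,-2,0.2],8],[[0,0,0],[0,0,0.2],8],[[0,0,0],[0,0,0.2],8]]}}

```text
time: 21.5
position: [0.4587, 0.0195, 0.0644]
tool_rot: [1.947, 2.451, 0.021]
ft_force: [3.9, 0.2, 3.8]
grip_width: 0.207
```

```bash
python3 look.py 9
```

```text
scene leaf [0.428  0.2629 0.028 ] mid [0.4311 0.2596] [0.084 0.082] zmed 0.029
scene leaf [0.5532 0.2847 0.028 ] mid [0.5536 0.2821] [0.083 0.082] zmed 0.029
scene pot [0.4744 0.0143] [0.081 0.105] lo [ 0.434 -0.038] hi [0.515 0.067]
     top 20 [468.  -16.9] [15.9  8.6] 11.6
scene pot [ 0.6327 -0.1052] [0.102 0.099] lo [ 0.582 -0.155] hi [ 0.684 -0.056]
     top 85 [ 633.3 -105.5] [27.1 26. ] 50.8
side leaf [0.5521 0.2856 0.028 ] mid [0.5506 0.2833] [0.081 0.083] zmed 0.028
side leaf [0.4277 0.2621 0.028 ] mid [0.4294 0.2603] [0.081 0.083] zmed 0.028
side pot [ 0.6327 -0.1033] [0.096 0.098] lo [ 0.585 -0.152] hi [ 0.681 -0.054]
     top 42 [ 630.7 -104.1] [24.9 29.9] 44.4
side pot [0.4597 0.0227] [0.103 0.091] lo [ 0.408 -0.023] hi [0.511 0.068]
     top 97 [459.6  16.7] [31.3 72.1] 22.5
t 21.6 p [0.4588 0.0196 0.0643] yaw 103.09 zaxis [ 0.017  0.004 -1.   ] F [2.8 0.5 2.9] w 17.6 q [ 0.54  0.1  -0.66  2.09  0.08  0.96  0.07]
```

Request:
{"method": "step_arm", "body": {"rows": [[[0,0,0],[1,-5,0.3],8],[[0,0,0],[1,-5,0.3],8],[[0,0,0],[0,-2,0.2],8],[[0,0,0],[0,0,0.2],8],[[0,0,0],[0,0,0.2],8]]}}

```text
time: 22.02
position: [0.4515, 0.0196, 0.0646]
tool_rot: [1.944, 2.448, 0.031]
ft_force: [5.0, 0.0, 4.1]
grip_width: 0.204
```

```bash
python3 look.py 10 | grep -v leaf
```

```text
scene pot [0.4676 0.0142] [0.08  0.104] lo [ 0.427 -0.038] hi [0.508 0.066]
     top 19 [462.4 -18. ] [17.6  8.6] 11.5
scene pot [ 0.6329 -0.1052] [0.101 0.1  ] lo [ 0.583 -0.155] hi [ 0.683 -0.055]
     top 88 [ 634.1 -105.2] [27.3 25.7] 50.2
side pot [ 0.6307 -0.1039] [0.098 0.102] lo [ 0.582 -0.155] hi [ 0.68  -0.053]
     top 41 [ 631.2 -104.6] [24.5 26.8] 33.1
side pot [0.4526 0.0226] [0.104 0.088] lo [ 0.401 -0.022] hi [0.504 0.067]
     top 90 [446.3  15.1] [33.6 67.6] 0.6
t 22.12 p [0.4515 0.0196 0.0646] yaw 103.12 zaxis [ 0.024  0.006 -1.   ] F [4.2 1.3 3.5] w 17.7 q [ 0.55  0.08 -0.66  2.11  0.05  0.94  0.09]
```

Request:
{"method": "step_arm", "body": {"rows": [[[0,0,0],[0,0,0],40],[[0,0,0],[0,0,0],50],[[0,0,0],[0,0,0],50],[[0,0,0],[0,0,0],50],[[0,0,0],[0,0,-20],50],[[0,0,0],[0,0,-30],50],[[0,0,0],[0,0,-30],50],[[0,0,0],[0,0,-20],50]]}}

```text
time: 22.78
position: [0.4347, 0.0186, 0.1563]
tool_rot: [-1.942, -2.448, 0.002]
ft_force: [0.9, -0.6, 0.1]
grip_width: 0.57
```

```bash
python3 look.py 11 | grep -v leaf
```

```text
scene pot [0.4633 0.014 ] [0.089 0.103] lo [ 0.419 -0.037] hi [0.508 0.065]
     top 160 [455.   14.5] [21.5 69.7] 13.9
scene pot [ 0.6331 -0.1051] [0.1   0.099] lo [ 0.583 -0.155] hi [ 0.683 -0.056]
     top 88 [ 633.9 -105.1] [24.8 25.7] 67.3
side pot [ 0.6313 -0.1033] [0.1   0.101] lo [ 0.581 -0.154] hi [ 0.681 -0.053]
     top 41 [ 630.7 -103.4] [23.6 24.8] 40.4
side pot [0.4507 0.0148] [0.106 0.106] lo [ 0.398 -0.038] hi [0.504 0.068]
     top 88 [453.   16.1] [17.5 69.5] 9.6
t 22.88 p [0.4367 0.0184 0.1575] yaw 103.14 zaxis [-0.009  0.008 -1.   ] F [ 0.5 -0.1  0.2] w 49.6 q [ 0.58 -0.06 -0.65  2.02 -0.05  1.18  0.18]
```

View pics/scene11.png

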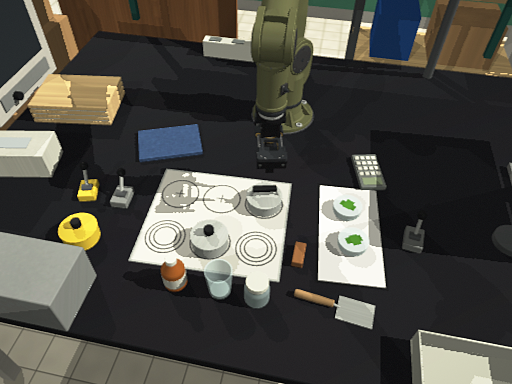

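Kettle at (0.4525, 0.0147) against rest2 (0.4528, 0.015): good. Next, pot_tall.

Run:
```python
from h import *
rep(.632,-.1045,.14); level(93.5)
```

```text
t 22.88 p [0.4367 0.0184 0.1575] yaw 103.14 zaxis [-0.009  0.008 -1.   ] F [ 0.5 -0.1  0.2] w 49.6 q [ 0.58 -0.06 -0.65  2.02 -0.05  1.18  0.18]
tool shift mm [-164.3  162.3   14.7]
turn deg [-0.4 -0.5  9.6]
```

Request:
{"method": "step_arm", "body": {"rows": [[[0,0,3],[-20,20,0],50],[[0,0,3],[-22,24,0],50],[[0,0,3],[-20,26,0],50],[[0,0,0],[-20,28,0],50],[[0,0,0],[-20,28,0],50],[[0,0,0],[-18,24,0],50],[[0,0,0],[-10,15,0],50],[[0,0,0],[0,0,0],50]]}}

```text
time: 23.55
position: [0.6125, -0.0964, 0.1404]
tool_rot: [-2.128, -2.274, 0.03]
ft_force: [-0.5, -0.2, -0.3]
grip_width: 0.571
```

Run:
```python
from h import *
rep(.632,-.1045,.063); level(93.5)
```

```text
t 23.55 p [ 0.6125 -0.0964  0.1404] yaw 93.8 zaxis [-0.033  0.005 -0.999] F [-0.5 -0.2 -0.3] w 49.7 q [ 0.56  0.39 -0.56  1.59  0.21  1.25  0.02]
tool shift mm [-9.9 21.4 76.7]
turn deg [-1.9 -0.4  0.3]
```

Request:
{"method": "step_arm", "body": {"rows": [[[-1.5,0,0],[-7,12,8],50],[[0,0,0],[-4,8,8],50],[[0,0,0],[0,2,8],50],[[0,0,0],[0,0,0],50]]}}

```text
time: 23.88
position: [0.63, -0.1042, 0.107]
tool_rot: [-2.131, -2.278, 0.009]
ft_force: [0.2, -0.2, -0.6]
grip_width: 0.571
```

Run:
```python
from h import *
rep(.632,-.1045,.066); level(93.5)
```

```text
t 23.88 p [ 0.63   -0.1042  0.107 ] yaw 93.83 zaxis [-0.02   0.011 -1.   ] F [ 0.2 -0.2 -0.6] w 49.7 q [ 0.55  0.45 -0.55  1.59  0.24  1.19  0.02]
tool shift mm [-0.9  2.8 40.9]
turn deg [-1.1 -0.7  0.3]
```

Request:
{"method": "step_arm", "body": {"rows": [[[-0.8,-0.4,0],[0,1,14],50],[[0,0,0],[0,1,14],50],[[0,0,0],[0,0,8],50],[[0,0,0],[0,0,2],50],[[0,0,0],[0,0,0],50]]}}

```text
time: 24.3
position: [0.6268, -0.1003, 0.0645]
tool_rot: [-2.132, -2.288, 0.007]
ft_force: [0.4, -0.1, 0.7]
grip_width: 0.572
```

Run:
```python
from h import *
rep(.632,-.1045,.066); level(93.5)
```

```text
t 24.3 p [ 0.6268 -0.1003  0.0645] yaw 94.05 zaxis [-0.014  0.006 -1.   ] F [ 0.4 -0.1  0.7] w 49.7 q [ 0.54  0.48 -0.54  1.64  0.26  1.11  0.  ]
tool shift mm [-4.5  4.9 -1.6]
turn deg [-0.8 -0.4  0.6]
```

Request:
{"method": "step_arm", "body": {"rows": [[[-0.8,0,0.5],[-5,5,-0.5],50],[[0,0,0],[-2,2,0],50],[[0,0,0],[0,0,0],50],[[0,0,0],[0,0,0],50]]}}

```text
time: 24.63
position: [0.6359, -0.1076, 0.0668]
tool_rot: [-2.151, -2.287, -0.012]
ft_force: [-0.8, 0.9, 0.3]
grip_width: 0.575
```

Run:
```python
from h import *
rep(.632,-.1045,.066); level(93.5)
```

```text
t 24.63 p [ 0.6359 -0.1076  0.0668] yaw 93.5 zaxis [ 0.004  0.007 -1.   ] F [-0.8  0.9  0.3] w 50.0 q [ 0.55  0.49 -0.54  1.63  0.26  1.1   0.  ]
tool shift mm [ 3.3 -3.8  0.8]
turn deg [ 0.2 -0.4 -0. ]
```

Request:
{"method": "step_arm", "body": {"rows": [[[0,0,0],[4,-3,1],40],[[0,0,0],[0,0,0],30],[[0,0,0],[0,0,0],18],[[0,0,0],[0,0,0],18],[[0,0,0],[0,0,0],18],[[0,0,0],[0,0,0],18]], "grip_force": 20}}

```text
time: 25.13
position: [0.6331, -0.1037, 0.0673]
tool_rot: [-2.153, -2.288, -0.013]
ft_force: [-0.2, 0.1, -0.8]
grip_width: 0.314
```

```bash
python3 look.py 12 | grep -v leaf
```

```text
scene pot [0.4634 0.0139] [0.091 0.103] lo [ 0.418 -0.038] hi [0.509 0.066]
     top 156 [456.6  14.8] [23.6 70.2] 9.1
scene pot [ 0.6362 -0.0984] [0.095 0.087] lo [ 0.588 -0.142] hi [ 0.684 -0.055]
side pot [ 0.6312 -0.1004] [0.099 0.095] lo [ 0.582 -0.148] hi [ 0.681 -0.053]
     top 63 [ 630.9 -103.8] [44.9 27.6] 1.6
side pot [0.4511 0.0154] [0.105 0.103] lo [ 0.399 -0.036] hi [0.504 0.067]
     top 84 [453.1  15.4] [17.5 70.2] 9.7
t 25.23 p [ 0.6331 -0.1037  0.0673] yaw 93.48 zaxis [ 0.006  0.006 -1.   ] F [0.2 0.1 0.3] w 27.2 q [ 0.55  0.48 -0.54  1.64  0.26  1.09 -0.  ]
```

Request:
{"method": "step_arm", "body": {"rows": [[[0,0,0],[0,-6,0.6],18],[[0,0,0],[0,-9,0.3],18],[[0,0,0],[0,-10,0.3],18],[[0,0,0],[0,-10,0.2],18],[[0,0,0],[0,-10,0.2],18],[[0,0,0],[0,-10,0.2],18],[[0,0,0],[0,-10,0.2],18]]}}

```text
time: 25.82
position: [0.5725, -0.1064, 0.0682]
tool_rot: [2.141, 2.279, 0.037]
ft_force: [3.8, 0.4, 0.9]
grip_width: 0.315
```

Run:
```python
from h import *
rep(.459,-.114,.0673); level(93.5)
```

```text
t 25.82 p [ 0.5725 -0.1064  0.0682] yaw 93.58 zaxis [ 0.027  0.007 -1.   ] F [3.8 0.4 0.9] w 27.4 q [ 0.63  0.35 -0.56  1.81  0.21  1.02  0.05]
tool shift mm [  -0.5 -113.8   -2.2]
turn deg [ 1.6 -0.3  0.1]
```

Request:
{"method": "step_arm", "body": {"rows": [[[0.5,0,0],[0,-10,0.6],18],[[0.4,0,0],[0,-10,0.3],18],[[0.3,0,0],[0,-10,0.3],18],[[0.2,0,0],[0,-10,0.3],18],[[0.2,0,0],[0,-10,0.3],18],[[0.2,0,0],[0,-10,0.3],18]]}}

```text
time: 26.32
position: [0.509, -0.1104, 0.0672]
tool_rot: [-2.15, -2.288, -0.005]
ft_force: [4.9, -1.0, 1.8]
grip_width: 0.311
```

Run:
```python
from h import *
rep(.459,-.114,.0673); level(93.5)
```

```text
t 26.32 p [ 0.509  -0.1104  0.0672] yaw 93.56 zaxis [ 0.     0.004 -1.   ] F [ 4.9 -1.   1.8] w 27.1 q [ 0.69  0.24 -0.58  1.94  0.15  1.01  0.1 ]
tool shift mm [ -0.5 -50.1  -0.2]
turn deg [ 0.  -0.2  0.1]
```

Request:
{"method": "step_arm", "body": {"rows": [[[0.2,0,0],[0,-10,0.3],18],[[0.2,0,0],[0,-10,0.3],18],[[0.2,0,0],[0,-10,0.3],18],[[0,0,0],[0,-9,0.3],18],[[0,0,0],[0,-6,0.2],18],[[0,0,0],[0,-2,0.2],18],[[0,0,0],[0,0,0.2],18]]}}

```text
time: 26.9
position: [0.4581, -0.1139, 0.0672]
tool_rot: [-2.15, -2.284, 0.004]
ft_force: [4.8, 0.9, 2.7]
grip_width: 0.313
```

```bash
python3 look.py 13 | grep -v leaf
```

```text
scene pot [ 0.4627 -0.1124] [0.093 0.094] lo [ 0.416 -0.16 ] hi [ 0.509 -0.065]
scene pot [0.4628 0.014 ] [0.088 0.103] lo [ 0.419 -0.038] hi [0.507 0.066]
     top 156 [455.6  14.7] [21.  69.8] 12.5
side pot [ 0.4562 -0.1091] [0.099 0.091] lo [ 0.407 -0.154] hi [ 0.506 -0.064]
     top 67 [ 456.6 -113.7] [44.5 26.9] 3.4
side pot [0.4529 0.016 ] [0.102 0.103] lo [ 0.402 -0.035] hi [0.504 0.067]
     top 89 [452.9  16.6] [17.4 75.8] 9.7
t 27.0 p [ 0.4581 -0.1139  0.0671] yaw 93.49 zaxis [-0.006  0.002 -1.   ] F [1.3 0.7 5.5] w 27.4 q [ 0.74  0.14 -0.58  2.04  0.09  0.99  0.17]
```

Request:
{"method": "step_arm", "body": {"rows": [[[0,0,0],[0,0,0],40],[[0,0,0],[0,0,0],50],[[0,0,0],[0,0,0],50],[[0,0,0],[0,0,-15],50],[[0,0,0],[0,0,-30],50],[[0,0,0],[0,0,-35],50],[[0,0,0],[0,0,-35],50],[[0,0,0],[0,0,-30],50],[[0,0,0],[0,0,0],20]]}}

```text
time: 27.75
position: [0.4447, -0.1129, 0.2059]
tool_rot: [-2.12, -2.255, 0.039]
ft_force: [1.7, 1.1, 0.8]
grip_width: 0.547
```

```bash
python3 look.py 14
python3 - <<'E'
from h import *
rep(.42,.453,.2); level(180)
E
```

```text
scene leaf [0.428  0.2629 0.028 ] mid [0.4314 0.2598] [0.085 0.081] zmed 0.028
scene leaf [0.5532 0.2847 0.028 ] mid [0.5531 0.2821] [0.084 0.082] zmed 0.028
scene pot [ 0.4585 -0.1153] [0.102 0.099] lo [ 0.408 -0.165] hi [ 0.509 -0.066]
     top 67 [ 458. -115.] [28.4 26.3] 14.7
scene pot [0.4645 0.0141] [0.089 0.103] lo [ 0.42  -0.037] hi [0.509 0.066]
     top 155 [455.6  14.7] [20.6 69.7] 13.3
side leaf [0.5523 0.2851 0.028 ] mid [0.5506 0.2826] [0.082 0.083] zmed 0.029
side leaf [0.4273 0.2622 0.028 ] mid [0.4293 0.2608] [0.081 0.082] zmed 0.029
side pot [ 0.4558 -0.1156] [0.098 0.103] lo [ 0.407 -0.167] hi [ 0.505 -0.064]
     top 39 [ 456.9 -114.9] [25.5 26.6] 79.7
side pot [0.4528 0.0155] [0.102 0.106] lo [ 0.402 -0.037] hi [0.504 0.068]
     top 88 [452.8  17.7] [17.4 68.3] 9.8
t 27.85 p [ 0.4423 -0.1124  0.2014] yaw 93.48 zaxis [-0.057  0.016 -0.998] F [ 0.1 -0.9 -0.4] w 41.6 q [ 0.77 -0.01 -0.57  1.89 -0.01  1.32  0.27]
t 27.85 p [ 0.4423 -0.1124  0.2014] yaw 93.48 zaxis [-0.057  0.016 -0.998] F [ 0.1 -0.9 -0.4] w 41.6 q [ 0.77 -0.01 -0.57  1.89 -0.01  1.32  0.27]
tool shift mm [565.6  12.7  11.5]
turn deg [ -1.7  -3.3 -86.5]
```

View pics/scene14.png

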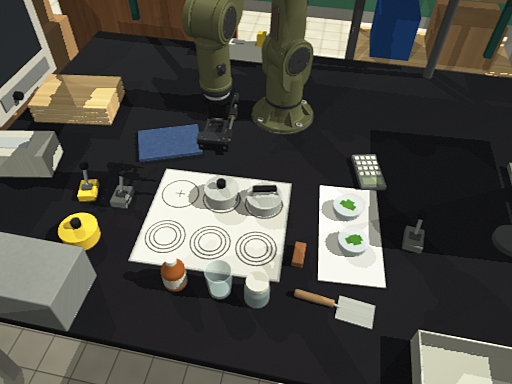

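Pot_tall is at (0.458, -0.115) against rest1 (0.459, -0.115). All four are placed. Now the light lever.

Request:
{"method": "step_arm", "body": {"rows": [[[-1,-2,0],[25,0,0],14],[[0,0,0],[36,0,0],14],[[0,0,0],[36,0,0],14],[[0,0,0],[36,0,0],14],[[0,0,0],[36,0,0],14],[[0,0,0],[36,0,0],14],[[0,0,0],[36,0,0],14],[[0,0,0],[36,0,0],14],[[0,0,0],[36,0,0],14],[[0,0,0],[36,0,0],14],[[0,0,0],[36,0,0],14]]}}

```text
time: 28.77
position: [0.4031, 0.2715, 0.1732]
tool_rot: [-2.15, -2.234, 0.117]
ft_force: [0.1, -0.8, 0.3]
grip_width: 0.157
```

Run:
```python
from h import *
rep(.42,.459,.2); level(172)
d=dict(np.load('scene.npz')); 
for n,(u0,v0,u1,v1) in dict(scene=(408,205,430,225),side=(195,315,235,360)).items():
    d=dict(np.load(n+'.npz')); W=cloud(d)[v0:v1,u0:u1].reshape(-1,3);P=W[W[:,2]>.072]; print(n,len(P),P.max(0).round(3),P.min(0).round(3))
```

```text
t 28.77 p [0.4031 0.2715 0.1732] yaw 92.27 zaxis [-0.08  -0.027 -0.996] F [ 0.1 -0.8  0.3] w 13.6 q [ 0.32  0.18 -1.02  1.83  0.12  1.3  -0.7 ]
tool shift mm [186.   21.7 -33.1]
turn deg [ -4.8  -2.1 -79.7]
scene 82 [0.491 0.463 0.101] [0.469 0.439 0.073]
side 76 [0.488 0.465 0.102] [0.462 0.441 0.081]
```

Request:
{"method": "step_arm", "body": {"rows": [[[0,0,-7],[0,0,-5],14],[[0,0,-7],[0,0,-5],14],[[0,0,-7],[0,0,-5],14],[[0,0,-7],[0,0,-5],14],[[0,0,-7],[0,0,-5],14],[[0,0,-7],[0,0,0],14],[[0,0,-7],[0,0,0],14],[[0,0,-7],[0,0,0],14],[[0,0,-7],[0,0,0],14],[[0,0,-7],[0,0,0],14],[[0,0,0],[0,0,0],14]]}}

```text
time: 29.68
position: [0.3822, 0.2742, 0.1757]
tool_rot: [-0.414, -2.989, 0.086]
ft_force: [-0.7, -0.1, 0.4]
grip_width: 0.16
```

Run:
```python
from h import *
rep(.42,.459,.2); level(172)
```

```text
t 29.68 p [0.3822 0.2742 0.1757] yaw 163.99 zaxis [-0.129 -0.039 -0.991] F [-0.7 -0.1  0.4] w 13.9 q [ 0.46  0.25 -1.23  1.82  0.18  1.36  0.47]
tool shift mm [ 17.3 185.9 -36.2]
turn deg [-3.7 -6.8 -7.8]
```

Request:
{"method": "step_arm", "body": {"rows": [[[0,-3,0],[0,20,-10],14],[[0,-2,0],[0,25,-10],14],[[0,0,0],[0,30,-10],14],[[0,0,0],[0,30,0],14]]}}

```text
time: 30.02
position: [0.4132, 0.3676, 0.1901]
tool_rot: [-0.46, -3.064, 0.134]
ft_force: [0.7, -0.9, 0.1]
grip_width: 0.158
```

Run:
```python
from h import *
rep(.42,.459,.2); level(172)
```

```text
t 30.02 p [0.4132 0.3676 0.1901] yaw 162.86 zaxis [-0.053 -0.079 -0.995] F [ 0.7 -0.9  0.1] w 13.8 q [ 0.11  0.42 -1.13  1.64  0.38  1.42  0.19]
tool shift mm [ 20.8  88.1 -17.5]
turn deg [-5.1 -2.  -9.1]
```

Joint 3 is moving back from its limit. Continuing outward and levelling.

Request:
{"method": "step_arm", "body": {"rows": [[[-2.5,-1,-3],[4,25,-5],14],[[-2,-1,-3],[4,25,-5],14],[[0,0,-3],[4,22,-5],14],[[0,0,0],[0,8,0],14],[[0,0,0],[0,0,0],14]]}}

```text
time: 30.43
position: [0.4155, 0.4549, 0.1911]
tool_rot: [-0.223, -3.121, 0.025]
ft_force: [0.4, 0.8, -0.1]
grip_width: 0.163
```

Run:
```python
from h import *
rep(.42,.459,.12); level(172)
d=grab('side','sd15'); W=cloud(d)[315:360,195:235].reshape(-1,3);P=W[(W[:,2]>.072)&(W[:,2]<.12)]; print(len(P),P.max(0).round(3),P.min(0).round(3))
```

```text
t 30.43 p [0.4155 0.4549 0.1911] yaw 171.83 zaxis [-0.014 -0.015 -1.   ] F [ 0.4  0.8 -0.1] w 14.2 q [-0.04  0.52 -1.13  1.55  0.47  1.4   0.22]
tool shift mm [-4.7  5.9 71. ]
turn deg [-1.  -0.7 -0.2]Traceback (most recent call last):
  File "<stdin>", line 3, in <module>
    return umr_maximum(a, axis, None, out, keepdims, initial, where)
ValueError: zero-size array to reduction operation maximum which has no identity
```

View pics/sd15.png

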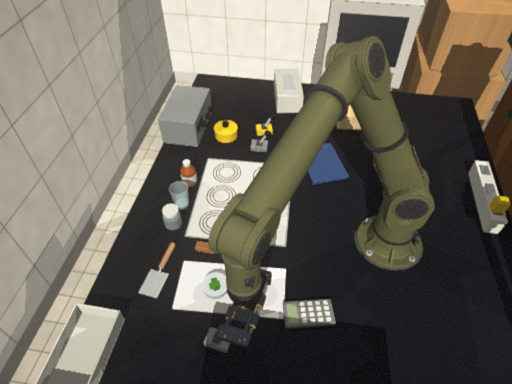

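Run:
```python
from h import *
for n in('side','scene'):
    d=grab(n,n+'16'); W=cloud(d); P=W.reshape(-1,3); P=P[~np.isnan(P[:,0])]
    for y0 in np.arange(-.2,.5,.05):
        m=(P[:,1]>y0)&(P[:,1]<y0+.05)&(P[:,0]>.15)&(P[:,0]<.7)&(P[:,2]>.12)
        if m.sum()>20: print(n,round(y0,2),'z',np.percentile(P[m,2],[1,50]).round(3),'x',np.percentile(P[m,0],[2,98]).round(2))
```

```text
side -0.05 z [0.424 0.684] x [0.15 0.3 ]
side -0.0 z [0.43  0.625] x [0.15 0.29]
side 0.05 z [0.611 0.668] x [0.18 0.31]
side 0.1 z [0.598 0.658] x [0.24 0.33]
side 0.15 z [0.609 0.647] x [0.26 0.35]
side 0.2 z [0.6   0.637] x [0.28 0.37]
side 0.25 z [0.589 0.626] x [0.3  0.39]
side 0.3 z [0.577 0.616] x [0.32 0.4 ]
side 0.35 z [0.271 0.604] x [0.34 0.43]
side 0.4 z [0.269 0.596] x [0.36 0.45]
side 0.45 z [0.265 0.513] x [0.37 0.46]
scene -0.05 z [0.418 0.459] x [0.15 0.2 ]
scene -0.0 z [0.42  0.467] x [0.15 0.2 ]
scene 0.15 z [0.571 0.581] x [0.34 0.36]
scene 0.2 z [0.563 0.586] x [0.35 0.38]
scene 0.25 z [0.552 0.587] x [0.37 0.4 ]
scene 0.3 z [0.545 0.588] x [0.39 0.42]
scene 0.35 z [0.267 0.57 ] x [0.38 0.44]
scene 0.4 z [0.211 0.481] x [0.38 0.47]
scene 0.45 z [0.198 0.451] x [0.39 0.47]
```

View pics/scene16.png

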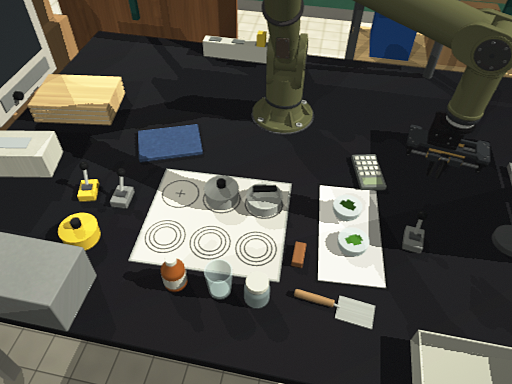

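Request:
{"method": "step_arm", "body": {"rows": [[[-0.7,-0.5,0],[0,3,25],14],[[0,0,0],[0,2,28],14],[[0,0,0],[0,0,28],14],[[0,0,0],[0,0,22],14],[[0,0,0],[0,0,8],14],[[0,0,0],[0,0,0],14]]}}

```text
time: 31.08
position: [0.4212, 0.4489, 0.0766]
tool_rot: [0.25, 3.128, -0.017]
ft_force: [-0.0, 0.3, 0.1]
grip_width: 0.161
```

Run:
```python
from h import *
rep(.435,.458,.076); level(172)
```

```text
t 31.08 p [0.4212 0.4489 0.0766] yaw 170.86 zaxis [ 0.003 -0.011 -1.   ] F [-0.   0.3  0.1] w 14.0 q [-0.07  0.61 -1.05  1.68  0.57  1.2   0.15]
tool shift mm [-12.2  11.2   0.5]
turn deg [-0.6  0.2 -1.1]
```

Request:
{"method": "step_arm", "body": {"rows": [[[0,0,-1],[-2,8,0],14],[[0,0,0],[-2,2,0],14],[[0,0,0],[0,0,0],14]]}}

```text
time: 31.33
position: [0.4292, 0.4578, 0.0788]
tool_rot: [0.226, 3.128, -0.016]
ft_force: [-0.6, 0.5, -0.4]
grip_width: 0.162
```

Run:
```python
from h import *
rep(.5175,.4415,.076); level(172); d=grab('scene','s17'); f=cv2.cvtColor(d['frame'],cv2.COLOR_RGB2BGR)
cv2.imwrite('pics/c17.png',cv2.resize(f[150:270,350:500],None,fx=4,fy=4,interpolation=cv2.INTER_CUBIC))
```

```text
t 31.33 p [0.4292 0.4578 0.0788] yaw 171.73 zaxis [ 0.005 -0.011 -1.   ] F [-0.6  0.5 -0.4] w 14.1 q [-0.09  0.63 -1.04  1.65  0.58  1.21  0.16]
tool shift mm [-89.7  -3.4   3.4]
turn deg [-0.6  0.4 -0.3]
```

View pics/c17.png

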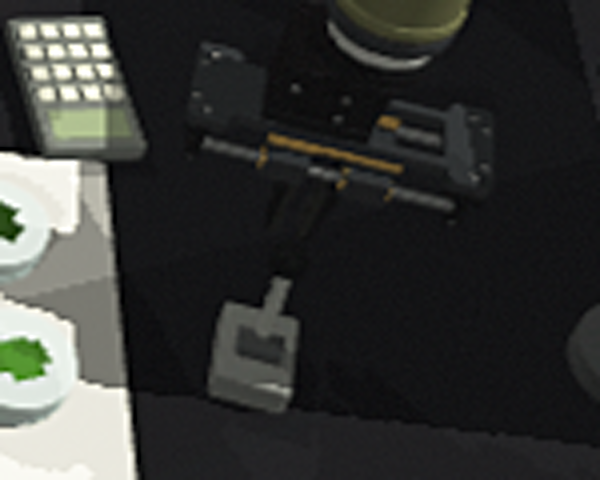

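Aligned behind the ball. Now I push away, with a little downward correction.

Request:
{"method": "step_arm", "body": {"rows": [[[0,0,0],[-10,0,2],14],[[0,0,0],[-12,0,1],14],[[0,0,0],[-13,0,0.5],14],[[0,0,0],[-13,-0.5,0],14],[[0,0,0],[-13,-0.5,0],14]]}}

```text
time: 31.8
position: [0.4918, 0.4508, 0.0797]
tool_rot: [0.218, 3.127, -0.01]
ft_force: [-2.6, -0.0, 1.3]
grip_width: 0.164
```

Run:
```python
from h import *
rep(.5175,.4415,.076); level(172)
```

```text
t 31.8 p [0.4918 0.4508 0.0797] yaw 172.01 zaxis [ 0.006 -0.007 -1.   ] F [-2.6 -0.   1.3] w 14.3 q [-0.08  0.69 -1.    1.55  0.61  1.25  0.25]
tool shift mm [-26.7  -5.6   3.9]
turn deg [-0.3  0.4  0. ]
```

Request:
{"method": "step_arm", "body": {"rows": [[[0,0,0],[-12,-1.5,1],14],[[0,0,0],[-11,-1.5,1],14],[[0,0,0],[-6,-1,0],14],[[0,0,0],[-4,0,0],14]]}}

```text
time: 32.13
position: [0.5191, 0.4452, 0.0771]
tool_rot: [-0.214, -3.121, 0.004]
ft_force: [-9.8, -1.0, 5.5]
grip_width: 0.162
```

Run:
```python
from h import *
rep(.5175,.4415,.076); level(172)
```

```text
t 32.13 p [0.5191 0.4452 0.0771] yaw 172.14 zaxis [-0.013 -0.002 -1.   ] F [-9.8 -1.   5.5] w 14.1 q [-0.07  0.73 -0.99  1.49  0.61  1.27  0.3 ]
tool shift mm [ 1.  -3.9  1.1]
turn deg [-0.2 -0.7  0.1]
```

At the stop with about 10 N. I'll press slightly more, then retreat.

Request:
{"method": "step_arm", "body": {"rows": [[[0,0,0],[-5,0,0],14],[[0,0,0],[-3,0,0],14],[[0,0,0],[0,0,0],14]]}}

```text
time: 32.38
position: [0.5182, 0.4454, 0.0771]
tool_rot: [-0.204, -3.104, 0.011]
ft_force: [-1.2, 0.9, 0.6]
grip_width: 0.161
```

Request:
{"method": "step_arm", "body": {"rows": [[[0,0,0],[15,0,0],14],[[0,0,0],[20,0,0],14],[[0,0,0],[15,0,-10],14],[[0,0,0],[10,0,-35],14],[[0,0,0],[0,0,-35],14],[[0,0,0],[0,0,-35],14],[[0,0,0],[0,0,-10],14],[[0,0,0],[0,0,0],14]]}}

```text
time: 33.05
position: [0.4667, 0.4496, 0.208]
tool_rot: [-0.211, -3.106, 0.018]
ft_force: [-0.8, -0.6, -0.3]
grip_width: 0.159
```

```bash
python3 look.py 18;python3 - <<'E'
from h import *
for n,(u0,v0,u1,v1) in dict(scene=(395,205,440,260),side=(195,315,235,360)).items():
    d=dict(np.load(n+'.npz')); W=cloud(d)[v0:v1,u0:u1].reshape(-1,3);P=W[(W[:,2]>.07)&(W[:,2]<.11)]
    if len(P): print(n,len(P),P.max(0).round(3),P.min(0).round(3))
E
```

```text
scene leaf [0.4278 0.2625 0.028 ] mid [0.4314 0.2599] [0.084 0.081] zmed 0.029
scene leaf [0.5532 0.2847 0.028 ] mid [0.5532 0.2819] [0.083 0.082] zmed 0.029
scene pot [ 0.4584 -0.1153] [0.1 0.1] lo [ 0.408 -0.165] hi [ 0.509 -0.065]
     top 72 [ 458.3 -114.7] [28.  28.5] 83.9
scene pot [0.4637 0.014 ] [0.087 0.103] lo [ 0.42  -0.038] hi [0.507 0.066]
     top 160 [455.3  14.6] [21.8 69.8] 13.5
side leaf [0.4273 0.2621 0.028 ] mid [0.4236 0.261 ] [0.071 0.083] zmed 0.029
side pot [ 0.4376 -0.1103] [0.063 0.091] lo [ 0.406 -0.156] hi [ 0.469 -0.065]
side pot [0.444  0.0155] [0.089 0.104] lo [ 0.4   -0.036] hi [0.488 0.067]
     top 88 [452.8  17.5] [17.4 72.3] 9.6
t 33.15 p [0.4662 0.4489 0.2054] yaw 172.22 zaxis [-0.031 -0.011 -0.999] F [-0.6  0.1 -0.7] w 13.8 q [-0.05  0.58 -1.09  1.44  0.49  1.46  0.3 ]
scene 83 [0.553 0.454 0.098] [0.53  0.43  0.075]
```

View pics/scene18.png

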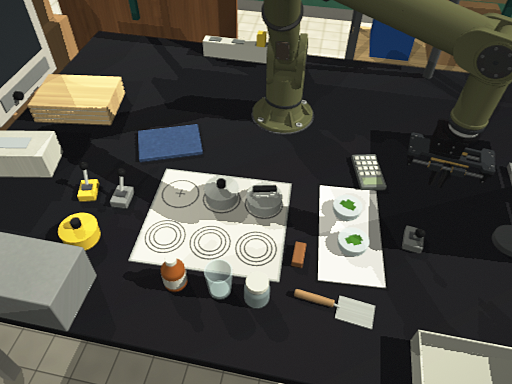

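All checks agree: the light lever ball is at x≈0.540 with its top at 0.098, the mirror of the off end. I'm handing in.

```bash
python3 -c "
from bench import order
print(order.close_job())"
```

```text
the job is handed in; nothing more can be done
None
```

The job is finished and handed in at about 33 s of the 210 s. I switched the heating off, pushed both dishes onto the light panel, slid the two pots onto resting marks, and switched the light panel on.

| Item | Last position found (m) | Wanted |
|---|---|---|
| Heating lever ball | x = 0.492 | 0.492 (fully towards the robot) |
| Dishes | (0.553, 0.282) and (0.430, 0.260) | both wholly on the panel, with over 40 mm to spare at the long edges |
| Kettle | about (0.453, 0.015) | (0.453, 0.015), resting mark 2 |
| pot_tall | about (0.458, -0.115) | (0.459, -0.115), resting mark 1 |
| Light lever ball | x ≈ 0.540 | 0.540 (fully away) |

- **Forces on the dishes:** the largest reading during pushing was about 8 N, and forces were only read between moves.
- **What was there:** `pot_wide` and a third dish were not on the bench, so `rest0` stays empty.
- **Left alone:** the yellow look-alikes and the other bench items showed no visible change in the last scene picture. I did not measure their positions.
- **Last checks:** none failed. The arm partly hid the pots and one dish in the last side view. Those final positions rest on the scene camera and on side views taken earlier, just after each was placed.

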